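# Pack the weighing kit, heaviest lowest, and latch the crate

### The arm

A 7-joint arm with a two-finger parallel gripper is mounted at the origin on the work surface. World frame = base frame: x ahead of the robot, y to its left, z up, the work surface at z = 0. Lengths are in m, angles in rad, forces in N, time in s.
With the tool pointing down it reaches from about 0.4 to 0.875 m from the base axis. Payload 19.3 kg.
Tool frame: the origin (TCP) lies at the very end of the fingers, on their centre line; the grasp point (between the pads) lies 19 mm behind it; z points along the fingers, y is the direction in which the jaws open and shut (so a half turn about z gives the same grasp; the last joint's range is limited). The gripper opens to 85 mm and grips with 20 to 120 N. Pads are 22 mm wide; open, the fingers measure 114 mm over their backs; the gripper's body (76 mm by 85 mm) begins 54 mm behind the grasp point. The pads swing forward as they close: fully open they stand 13 mm farther back than shut.
Start: joints at [-1.203, 0.521, -0.036, 1.599, 0.021, 1.021, -0.113], TCP at [0.265, 0.566, 0.209] pointing down, gripper open.
Joint ranges: [-2.91, 2.91], [-0.3, 2.13], [-1.5, 1.42], [0.17, 2.43], [-1.26, 4.41], [0.16, 1.93], [-2.52, 2.52]. Speed limits (rad/s): [1.89, 1.89, 2.39, 2.39, 3.01, 3.01, 3.01].

### API

Orientations are given as [roll, pitch, yaw] about the fixed x, y, z axes, in that order (R = Rz(yaw) Ry(pitch) Rx(roll)).
In Python, from workcell import bot, grab_frame, calibration, workorder gives the robot as it stands.
- The arm moves only by the tool move_arm, never from a script. Its arguments are lists of equal length, an entry for each row: "jaw": the closure in counts, from 0 (fully open) to 255 (shut); "dp": the shift along the tool's x, y, z in units of 800 mm (1.0 is 800 mm), a list of three; "rotation": the turn, a rotation vector about the tool's x, y, z in units of pi rad (1.0 is pi rad), a list of three. In form: {"jaw": [jaw, ...], "dp": [[dx, dy, dz], ...], "rotation": [[rx, ry, rz], ...]}. A call has 1 to 10 rows; each row shifts and turns the commanded pose from where the row before left it, along the tool's axes as they then stand; what a row does not reach is not made up. A row lasts 1/8 s, in which the tool goes at most 62.5 mm and 10.7 degrees, less where a joint would pass 70% of its speed; a pose out of reach is approached as far as the arm can. A call with a number of a shift or a turn outside -1 to 1 is refused whole. A call with a gripper value outside its range is refused whole. The fingers move at their own pace and stop on an object; "squeeze" is the grip in N (left out, the last holds). Time passes only in rows, so rows that do not move let the fingers close. It gives the time, the measured TCP pose, the force and the opening at its end, in the units of the state.
- bot.observe(): the state, without advancing time (a new reading comes with each control period).
- grab_frame(name): name is "scene" or "side" or "wrist"; returns the picture (420x560x3 uint8, blue, green, red); there is no depth.
- calibration(name): a dict with "camera_matrix" (3x3 intrinsics, pixels), "T" (4x4, takes a point from camera to world coordinates). Camera axes: x right, y down, z forward; pixel columns grow to the right and rows downward; lengths in m; the calibration is good to about 2 mm. The wrist camera is an equidistant fisheye: a pixel r from the principal point sees the ray r / f radians off the axis. A picture is of the moment at which its call begins: read the wrist's pose just before it. calibration takes no time and is no camera call; for the wrist camera it gives the pose at the moment of the call.
- workorder.job_done(): hands the job in, once; it reports no verdict.
The state is a dict: "clock": time; "qpos": joint angles; "qd": joint speeds; "joint_efforts": joint torques, N m; "position": TCP position; "tool_rot": TCP orientation; "force": force on the tool from outside, world axes, zero at the start; "moment": the same for the moment, N m; "grip_width": finger opening in m.
Only numpy, scipy, OpenCV 4.12 (cv2) and the standard library are available. Lean on these libraries where they do the work, as an engineer would, in place of code of your own. Each camera call takes 0.05 s, during which the arm holds its last target. There are 200 camera calls.

### The job

Pack all the weighing kit that is lying on the bench into the orange crate, heaviest lowest: steel weights flat on the crate's floor, the rock core slices lying flat on the steel weights, and the white plastic cases flat and uppermost, on top of slices or weights with nothing on them. Then put the lid on so that it sits down on the rim all round, and turn the latch knob clockwise until the tongue is over the lid at its stop and the knob slips, then stop turning (well within a sixth of a turn after the slip begins). Leave the beaker, calculator and notebook where they are.

Things in the scene. Friction and masses are not known exactly. Their poses are not given: they have to be found in the camera images.
- crate: Orange plastic packing crate, open at the top, fixed to the bench, outside 272 long (x) x 178 wide (y) x 82 high, walls and floor 4 thick; the inside is 264 x 170 and its floor is 4 above the bench. Origin: centre of its underside; x along its length, y towards the side that carries the latch post, z up. Three steel weights lie end to end along its length (for example at x = -78, 0, +78 mm).
- lid_grip (a point): Centre of the black handle bar of the loose orange lid (bar 90 long in x, 16 wide in y, 16 high, with 18 of free space under it). The lid's plate is 284 x 190 x 5; under it a 252 x 158 x 6 plug fits inside the crate's rim with 6 play each side. This point is 37 above the plug's underside, 31 above the underside of the plate; with the plate resting on the crate's rim it is 113 above the crate's underside, above the crate's middle. x along the lid's length, z up. 0.25 kg.
- knob_grip (a point): Grip point of the grey knob on top of the latch post, on its turning axis, 125 above the crate's underside, at x 0, y +125 mm in the crate's frame. The grip is an upright bar 50 long (this point's x) x 14 thick (y) x 28 high (this point is 16 above its lower edge); under it a disc of radius 18 and then the steel tongue. The point turns with the knob; z up.
- latch (a joint): Angle (rad) of the flat steel tongue (46 long, 12 wide, 90 to 94 above the crate's underside) that the knob carries round; it grows clockwise seen from above. 0 is fully open; below 0.7 the tongue is clear of the lid's path; at 2.1 it points straight in over the lid's edge and stops at a fixed end stop. It needs 0.03 N m and stays where it is left.
- slip (a joint): Angle (rad) by which the knob has slipped clockwise against the tongue: a torque limiter joins them, which lets go at 0.15 N m. 0 at the start; it grows only when the knob is turned on with the tongue at its end stop.
- iron0_c (a point): Centre of a bare steel block weight, 70 long (x) x 50 wide (y) x 28 high (z), about 0.7 kg, the heaviest things to pack. Its axes: x along the length, z up. Absent (None) in some starts.
- iron1_c (a point): Centre of a bare steel block weight, 70 long (x) x 50 wide (y) x 28 high (z), about 0.7 kg, the heaviest things to pack. Its axes: x along the length, z up. Absent (None) in some starts.
- iron2_c (a point): Centre of a bare steel block weight, 70 long (x) x 50 wide (y) x 28 high (z), about 0.7 kg, the heaviest things to pack. Its axes: x along the length, z up. Absent (None) in some starts.
- core0_c (a point): Centre of a round grey rock core slice, a disc 52 across and 20 high, about 0.14 kg, the middling things to pack. Its axes: z up, any yaw. Absent (None) in some starts.
- core1_c (a point): Centre of a round grey rock core slice, a disc 52 across and 20 high, about 0.14 kg, the middling things to pack. Its axes: z up, any yaw. Absent (None) in some starts.
- case0_c (a point): Centre of a closed white plastic specimen case, 64 long (x) x 46 wide (y) x 18 high, 0.03 kg, the lightest things to pack. Its axes: x along the length, z up. Absent (None) in some starts.
- case1_c (a point): Centre of a closed white plastic specimen case, 64 long (x) x 46 wide (y) x 18 high, 0.03 kg, the lightest things to pack. Its axes: x along the length, z up. Absent (None) in some starts.
- beaker: Bystander: empty glass beaker, 66 across, 85 high, beyond the crate. Origin: centre of its underside.
- calculator: Bystander: black pocket calculator, 150 x 75 x 14, lying beyond the crate. Origin: centre of its underside.
- notebook: Bystander: green hardback notebook, 150 x 105 x 16, lying between the robot and the things to pack. Origin: centre of its underside.

How it is judged:
By the outcome, as a careful person would: the job done as asked, in the order asked, and still so for the second after the job is handed in, with the robot touching nothing.
Of iron0, iron1, iron2 only 2 to 3 are there at a start; the rules pass over those that are not, and their reading is None.
Of core0, core1 only 1 to 2 are there at a start; the rules pass over those that are not, and their reading is None.
Of case0, case1 only 1 to 2 are there at a start; the rules pass over those that are not, and their reading is None.
At some moment in a run one of iron0, iron1, iron2, lid may be knocked a few centimetres aside while the robot is not near it.
Once in a run the grip may slacken for a moment while it holds something.
It also fails if it takes over 208 s, if anything falls off the work surface, if the arm or the gripper's body presses on something with over 40 N, if the wrist force passes 120 N, or if a joint passes its speed limit or range.

## Working session

There is one attempt and no reset: what is moved stays moved. The work goes in short steps, Python scripts to look and compute and a tool call to move; the robot and the scene stay as the last step left them, time stands still between calls to the robot, and variables do not carry over. Pictures are saved under pics/ and viewed, about 12 in all and at most 16, crops included, and the job is handed in when it is done.

Besides the shell and the picture viewer there is one more tool, called after "Call:" as name(argument=value, ...), one argument or row to a line, values as JSON. move_arm: Moves the arm, as the interface text tells. Shifts and turns lie within -1 to 1; 1 stands for 800 mm of shift or pi rad of turn. Its arguments: {"type":"object","properties":{"jaw":{"type":"array","items":{"type":"number"}},"dp":{"type":"array","items":{"type":"array","items":{"type":"number","minimum":-1,"maximum":1}}},"rotation":{"type":"array","items":{"type":"array","items":{"type":"number","minimum":-1,"maximum":1}}},"squeeze":{"type":"number"}},"required":["jaw","dp","rotation"]}

```bash
mkdir -p pics; ls; cat > h.py <<'E'
import numpy as np, cv2
from workcell import bot, grab_frame, calibration, workorder
from scipy.spatial.transform import Rotation as R
def pix2w(name,u,v,z,cal=None):
    c=cal or calibration(name); K=np.array(c["camera_matrix"]);T=np.array(c["T"])
    x=(u-K[0,2])/K[0,0]; y=(v-K[1,2])/K[1,1]
    if name=="wrist":
        th=np.hypot(x,y); d=np.array([x/th*np.sin(th),y/th*np.sin(th),np.cos(th)]) if th>1e-9 else np.array([0,0,1.])
    else: d=np.array([x,y,1.])
    d=T[:3,:3]@d; o=T[:3,3]
    return o+d*(z-o[2])/d[2]
def w2pix(name,p,cal=None):
    c=cal or calibration(name); K=np.array(c["camera_matrix"]);T=np.array(c["T"])
    q=T[:3,:3].T@(np.array(p)-T[:3,3])
    if name=="wrist":
        r=np.hypot(q[0],q[1]); th=np.arctan2(r,q[2]); x,y=q[0]/r*th,q[1]/r*th
    else: x,y=q[0]/q[2],q[1]/q[2]
    return K[0,0]*x+K[0,2],K[1,1]*y+K[1,2]
E
python3 - <<'E'
from h import *
s=bot.observe(); print(s)
ims=[]
for n in ["scene","side","wrist"]:
    c=calibration(n); print(n,np.round(np.array(c["camera_matrix"]),1).tolist(),np.round(np.array(c["T"]),3).tolist())
    im=grab_frame(n); cv2.imwrite(f"pics/a_{n}.png",im if n=="wrist" else cv2.resize(im,(800,600),interpolation=cv2.INTER_CUBIC))
E
```

```text
pics
{'clock': 0.0, 'qpos': array([-1.2032438 ,  0.52203216, -0.03632405,  1.60001669,  0.02121832,
        1.02113501, -0.11282614]), 'qd': array([ 1.58722942e-03, -3.48906832e-05,  1.38936932e-04, -7.88002739e-04,
        4.14551171e-04,  8.20235495e-04, -2.44671061e-04]), 'joint_efforts': array([-1.68447018e-04, -9.27097464e+01,  1.98014729e+00, -3.69941103e+01,
        1.80294999e-02,  8.02447874e-03, -4.51837445e-05]), 'position': array([0.26482177, 0.56569822, 0.20891139]), 'tool_rot': array([-3.14039158e+00,  1.05309681e-04,  2.70381090e+00]), 'force': array([ 0.15269705,  0.12234203, -0.304357  ]), 'moment': array([-0.00512957,  0.01361835,  0.00693215]), 'grip_width': 0.08545689153767978}
scene [[395.6, 0.0, 278.7], [0.0, 395.6, 206.5], [0.0, 0.0, 1.0]] [[0.654, 0.632, -0.415, 0.894], [0.756, -0.535, 0.377, -0.371], [0.016, -0.56, -0.828, 0.807], [0.0, 0.0, 0.0, 1.0]]
side [[405.4, 0.0, 278.8], [0.0, 405.4, 210.3], [0.0, 0.0, 1.0]] [[0.922, -0.254, 0.293, 0.226], [-0.388, -0.6, 0.7, -0.764], [-0.002, -0.759, -0.652, 0.779], [0.0, 0.0, 0.0, 1.0]]
wrist [[325.2, 0.0, 273.4], [0.0, 325.2, 211.2], [0.0, 0.0, 1.0]] [[0.424, 0.869, 0.257, 0.2], [0.906, -0.406, -0.122, 0.597], [-0.002, 0.284, -0.959, 0.374], [0.0, 0.0, 0.0, 1.0]]
```

View pics/a_scene.png

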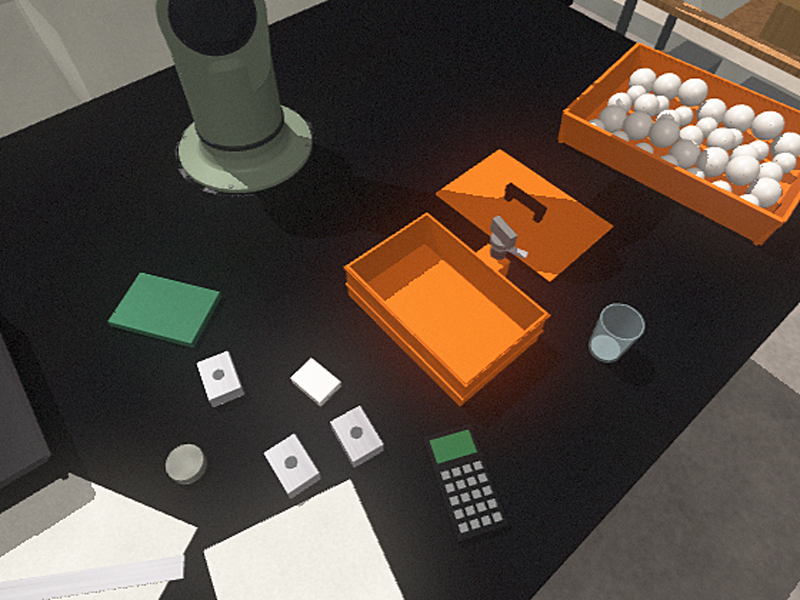

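View pics/a_side.png

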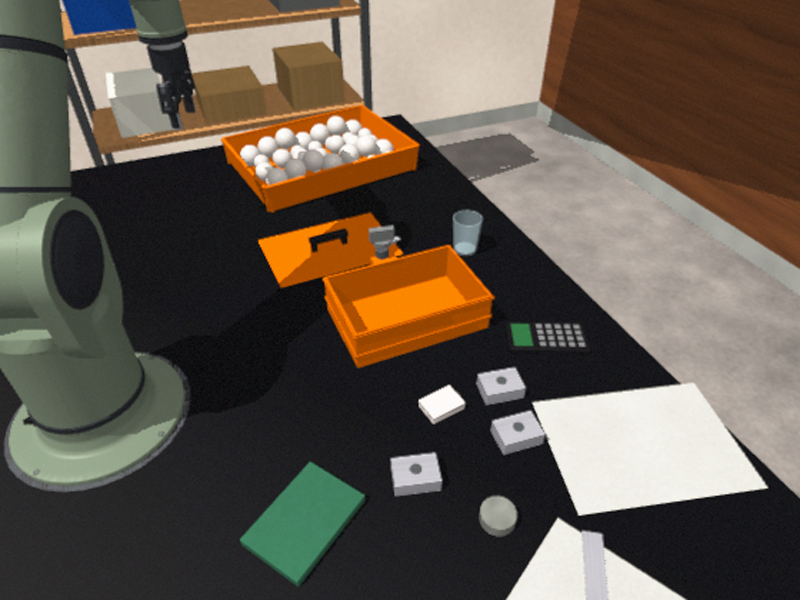

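The scene shows three steel weights (at about (220,378), (292,463) and (357,436)), one core slice (186,463), one case (316,381), the crate, the lid behind it and the knob at (503,240).

```bash
python3 - <<'E'
from h import *
im=grab_frame("scene"); cv2.imwrite("pics/s_raw.png",im)
c=im[235:360,105:275]; cv2.imwrite("pics/b1.png",cv2.resize(c,None,fx=4.5,fy=4.5,interpolation=cv2.INTER_CUBIC))
c=im[100:290,235:435]; cv2.imwrite("pics/b2.png",cv2.resize(c,None,fx=3,fy=3,interpolation=cv2.INTER_CUBIC)[:600])
E
```

```text
(no output)
```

View pics/b1.png

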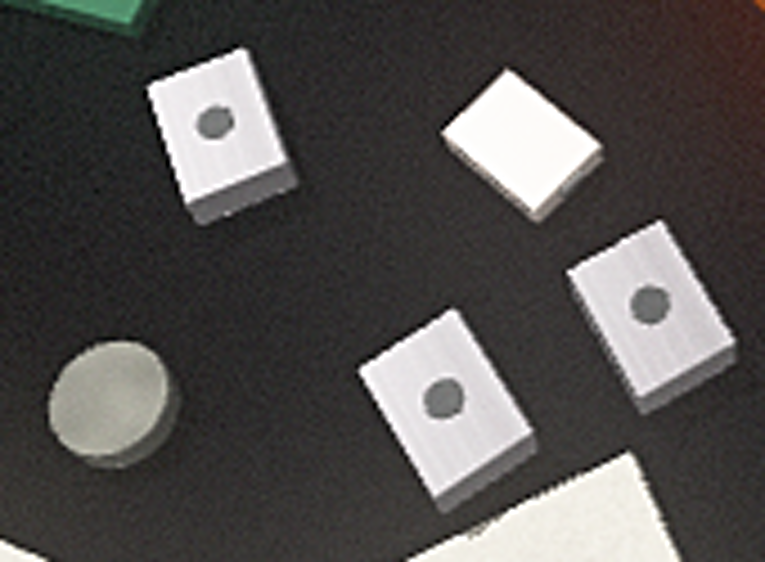

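View pics/b2.png

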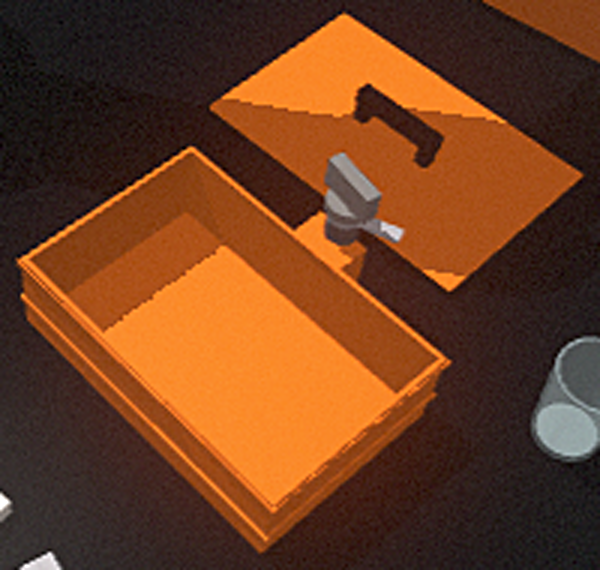

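The crops show the top-face corners clearly, so I'll fit the poses from them.

```bash
python3 - <<'E'
from h import *
def fit(nm,pts,f,ox,oy,z,L,W):
    P=np.array([pix2w("scene",(x+.5)/f-.5+ox,(y+.5)/f-.5+oy,z)[:2] for x,y in pts])
    c=P.mean(0); e=[P[(i+1)%4]-P[i] for i in range(4)]; l=[np.linalg.norm(k) for k in e]
    a=e[0]-e[2]; b=e[1]-e[3]; 
    if np.linalg.norm(a)<np.linalg.norm(b): a,b=b,a
    ang=np.arctan2(a[1],a[0]); print(nm,np.round(c,4),"yaw",round(np.degrees(ang)%180,1),"perp",round((np.degrees(np.arctan2(b[1],b[0]))-90)%180,1),np.round(l,4))
fit("A",[(147,88),(246,48),(290,159),(192,200)],4.5,105,235,.028,.07,.05)
fit("B",[(359,371),(456,310),(535,436),(438,498)],4.5,105,235,.028,.07,.05)
fit("C",[(567,271),(661,221),(735,343),(641,400)],4.5,105,235,.028,.07,.05)
fit("case",[(508,69),(603,147),(538,215),(443,132)],4.5,105,235,.018,.07,.05)
print("core",pix2w("scene",(108.5)/4.5-.5+105,(401.5)/4.5-.5+235,.02))
fit("crate",[(192,147),(18,263),(274,509),(450,361)],3,235,100,.082,0,0)
fit("lid",[(344,13),(209,107),(452,291),(582,175)],3,235,100,.011,0,0)
print("knob",pix2w("scene",356.5/3-.5+235,177.5/3-.5+100,.137))
for p in [(338,155),(372,198)]: print(pix2w("scene",(p[0]+.5)/3-.5+235,(p[1]+.5)/3-.5+100,.137))
for p in [(362,92),(440,140),]: print("h",pix2w("scene",(p[0]+.5)/3-.5+235,(p[1]+.5)/3-.5+100,.045))
print("tongue tip",pix2w("scene",(395.5)/3-.5+235,233.5/3-.5+100,.094))
E
```

```text
A [ 0.4372 -0.3177] yaw 167.5 perp 165.9 [0.0495 0.0669 0.0474 0.0667]
B [ 0.6196 -0.3122] yaw 175.2 perp 173.8 [0.0489 0.0693 0.0473 0.0683]
C [ 0.6439 -0.2173] yaw 170.7 perp 170.5 [0.0488 0.0681 0.0485 0.0697]
case [ 0.5344 -0.2101] yaw 8.6 perp 9.9 [0.065  0.0456 0.0653 0.0449]
core [ 0.51926378 -0.42476737  0.02      ]
crate [0.5695 0.0204] yaw 0.8 perp 0.4 [0.1817 0.2725 0.18   0.2741]
lid [0.4977 0.3018] yaw 2.1 perp 2.5 [0.1895 0.2835 0.187  0.2828]
knob [0.56781809 0.14658515 0.137     ]
[0.54396292 0.15220926 0.137     ]
[0.58943717 0.14068616 0.137     ]
h [0.4575852  0.29535256 0.045     ]
h [0.5411355  0.30486559 0.045     ]
tongue tip [0.6051561  0.16119685 0.094     ]
```

```bash
cat > plan.py <<'E'
import json,sys
from h import *
def plan(wps, start=None, step=.042, rstep=8.):
    """wps: (x,y,z,yawdeg,jaw,minrows); tool kept pointing down; prints move_arm calls in tool axes"""
    s=bot.observe(); p=np.array(s["position"]); yaw=np.degrees(s["tool_rot"][2])
    if start: p=np.array(start[:3]); yaw=start[3]
    print("from",np.round(p,4),round(yaw,2),"t",round(s["clock"],2),"w",round(s["grip_width"],4))
    J,D,Q=[],[],[]
    for x,y,z,yw,jaw,n in wps:
        t=np.array([x,y,z]); dy=(yw-yaw+180)%360-180 if abs(yw-yaw)>180 else yw-yaw
        n=max(n,int(np.ceil(np.linalg.norm(t-p)/step)),int(np.ceil(abs(dy)/rstep)),1)
        p0=p.copy(); y0=yaw
        for i in range(1,n+1):
            c,sn=np.cos(np.radians(yaw)),np.sin(np.radians(yaw)); T=np.array([[c,sn,0],[sn,-c,0],[0,0,-1]]) # rows: tool axes
            g=p0+(t-p0)*i/n; d=np.round(T@(g-p)/.8,3)+0.; r=round(-(y0+dy*i/n-yaw)/180,3)+0.
            p=p+T.T@(d*.8); yaw-=r*180
            J.append(jaw);D.append(d.tolist());Q.append([0,0,r])
    for k in range(0,len(J),10):
        print(json.dumps({"jaw":J[k:k+10],"dp":D[k:k+10],"rotation":Q[k:k+10]}).replace(", ",",").replace(": ",":").replace("0.0,","0,").replace("0.0]","0]"))
E
python3 -c "
from plan import *
plan([(.45,.33,.25,165,0,1),(.52,0,.25,172,0,1),(.53,-.24,.25,172,0,1)],step=.058)"
```

```text
from [0.2649 0.5658 0.2092] 154.91 t 0.2 w 0.0856
{"jaw":[0,0,0,0,0,0,0,0,0,0],"dp":[[-0.056,-0.028,-0.009],[-0.055,-0.03,-0.008],[-0.054,-0.031,-0.009],[-0.053,-0.033,-0.008],[-0.052,-0.035,-0.009],[-0.051,-0.036,-0.008],[-0.032,-0.063,0],[-0.031,-0.063,0],[-0.029,-0.064,0],[-0.028,-0.064,0]],"rotation":[[0,0,-0.009],[0,0,-0.01],[0,0,-0.009],[0,0,-0.009],[0,0,-0.01],[0,0,-0.009],[0,0,-0.006],[0,0,-0.007],[0,0,-0.006],[0,0,-0.007]]}
{"jaw":[0,0,0,0,0,0,0],"dp":[[-0.027,-0.065,0],[-0.025,-0.065,0],[-0.011,-0.059,0],[-0.011,-0.059,0],[-0.01,-0.059,0],[-0.011,-0.06,0],[-0.011,-0.059,0]],"rotation":[[0,0,-0.006],[0,0,-0.007],[0,0,0],[0,0,0],[0,0,0],[0,0,0],[0,0,0]]}
```

Call:
move_arm(
  jaw=[0,0,0,0,0,0,0,0,0,0],
  dp=[
    [-0.056,-0.028,-0.009],
    [-0.055,-0.03,-0.008],
    [-0.054,-0.031,-0.009],
    [-0.053,-0.033,-0.008],
    [-0.052,-0.035,-0.009],
    [-0.051,-0.036,-0.008],
    [-0.032,-0.063,0],
    [-0.031,-0.063,0],
    [-0.029,-0.064,0],
    [-0.028,-0.064,0],
  ],
  rotation=[
    [0,0,-0.009],
    [0,0,-0.01],
    [0,0,-0.009],
    [0,0,-0.009],
    [0,0,-0.01],
    [0,0,-0.009],
    [0,0,-0.006],
    [0,0,-0.007],
    [0,0,-0.006],
    [0,0,-0.007],
  ],
)

```text
clock: 1.45
position: [0.4969, 0.1082, 0.2504]
tool_rot: [3.142, 0.0, 2.962]
force: [0.6, 0.6, 0.7]
grip_width: 0.0851
```

Call:
move_arm(
  jaw=[0,0,0,0,0,0,0,0],
  dp=[
    [-0.027,-0.065,0],
    [-0.025,-0.065,0],
    [-0.011,-0.059,0],
    [-0.011,-0.059,0],
    [-0.01,-0.059,0],
    [-0.011,-0.06,0],
    [-0.011,-0.059,0],
    [0,0,0],
  ],
  rotation=[
    [0,0,-0.006],
    [0,0,-0.007],
    [0,0,0],
    [0,0,0],
    [0,0,0],
    [0,0,0],
    [0,0,0],
    [0,0,0],
  ],
)

```text
clock: 2.45
position: [0.5291, -0.2439, 0.25]
tool_rot: [-3.14, -0.001, 2.997]
force: [-0.3, 0.9, -0.4]
grip_width: 0.0851
```

```bash
python3 - <<'E'
from h import *
s=bot.observe(); c=calibration("wrist"); np.save("cal1.npy",c,allow_pickle=True); im=grab_frame("wrist")
print(s["position"],s["tool_rot"],s["qpos"])
for n,p in dict(A=(.4372,-.3177,.028),B=(.6196,-.3122,.028),C=(.6439,-.2173,.028),case=(.5344,-.2101,.018),core=(.5193,-.4248,.02)).items():
    u,v=w2pix("wrist",p,c); print(n,round(u*800/560),round(v*800/560)); cv2.drawMarker(im,(int(round(u)),int(round(v))),(0,0,255),cv2.MARKER_CROSS,9)
cv2.imwrite("pics/w1.png",cv2.resize(im,(800,600),interpolation=cv2.INTER_CUBIC))
E
```

```text
[ 0.52906779 -0.24387893  0.24997428] [-3.14015587e+00 -5.04796624e-04  2.99727094e+00] [ 0.19186783  0.41872448  0.19130235  1.67640361 -0.0872443   1.05507349
  1.83659132]
A 288 161
B 331 362
C 438 372
case 431 252
core 196 272
```

View pics/w1.png

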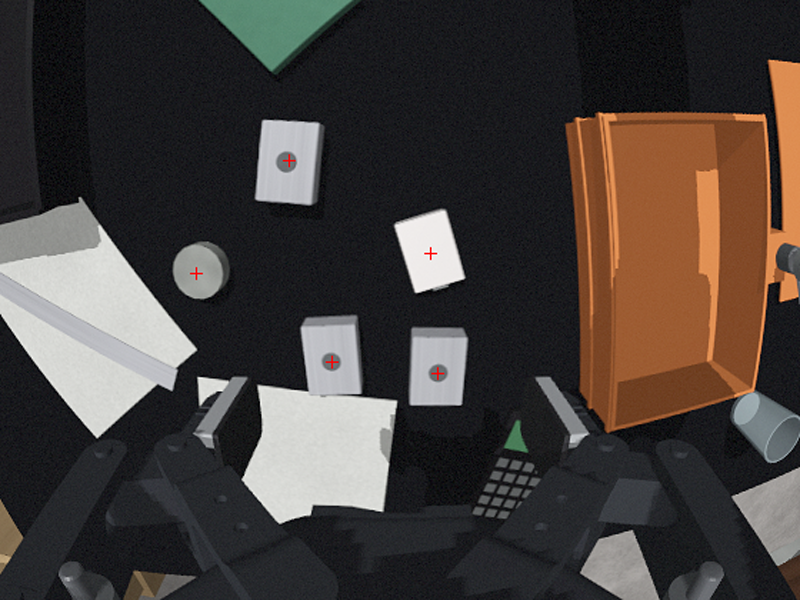

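The wrist view agrees with the measured positions: all the crosses sit within about 2 px of the object centres. Next I'll pick weight C.

```bash
python3 -c "
from plan import *
plan([(.6439,-.2173,.08,170.7,45,1),(.6439,-.2173,.003,170.7,45,1),(.6439,-.2173,.003,170.7,150,4),(.6439,-.2173,.12,170.7,150,1),(.6455,.0212,.12,180.6,150,1)])"
```

```text
from [ 0.5295 -0.2415  0.2499] 171.86 t 2.5 w 0.0856
{"jaw":[45,45,45,45,45,45,45,150,150,150],"dp":[[-0.027,0.01,0.042],[-0.028,0.01,0.043],[-0.027,0.01,0.042],[-0.028,0.011,0.043],[-0.027,0.01,0.042],[0,0,0.048],[0,0,0.049],[0,0,0],[0,0,0],[0,0,0]],"rotation":[[0,0,0.001],[0,0,0.002],[0,0,0.001],[0,0,0.001],[0,0,0.001],[0,0,0],[0,0,0],[0,0,0],[0,0,0],[0,0,0]]}
{"jaw":[150,150,150,150,150,150,150,150,150,150],"dp":[[0,0,0],[0,0,-0.049],[0,0,-0.049],[0,0,-0.049],[0.008,0.049,0],[0.006,0.049,0],[0.005,0.05,0],[0.003,0.05,0],[0.002,0.049,0],[0.001,0.05,0]],"rotation":[[0,0,0],[0,0,0],[0,0,0],[0,0,0],[0,0,-0.009],[0,0,-0.009],[0,0,-0.009],[0,0,-0.009],[0,0,-0.009],[0,0,-0.01]]}
```

Call:
move_arm(
  jaw=[45,45,45,45,45,45,45],
  dp=[
    [-0.027,0.01,0.042],
    [-0.028,0.01,0.043],
    [-0.027,0.01,0.042],
    [-0.028,0.011,0.043],
    [-0.027,0.01,0.042],
    [0,0,0.03],
    [0,0,0],
  ],
  rotation=[
    [0,0,0.001],
    [0,0,0.002],
    [0,0,0.001],
    [0,0,0.001],
    [0,0,0.001],
    [0,0,0],
    [0,0,0],
  ],
  squeeze=80,
)

```text
clock: 3.38
position: [0.6434, -0.2141, 0.0549]
tool_rot: [3.141, -0.003, 2.985]
force: [-0.9, 0.7, 0.3]
grip_width: 0.0699
```

Call:
move_arm(
  jaw=[45,45,150,150,150,150,150],
  dp=[
    [0,-0.003,0.033],
    [0,0,0.032],
    [0,0,0],
    [0,0,0],
    [0,0,0],
    [0,0,-0.004],
    [0,0,-0.03],
  ],
  rotation=[
    [0,0,0],
    [0,0,0],
    [0,0,0],
    [0,0,0],
    [0,0,0],
    [0,0,0],
    [0,0,0],
  ],
)

```text
clock: 4.25
position: [0.6433, -0.2179, 0.0316]
tool_rot: [3.141, -0.002, 2.983]
force: [-0.6, 0.0, -0.3]
grip_width: 0.0354
```

```bash
python3 -c "
from plan import *
s=bot.observe();print(s['force'],s['qpos'])
plan([(.6445,-.2173,.12,170.7,150,1),(.6455,.0212,.12,180.6,150,1),(.6455,.0212,.12,180.6,150,1)])"
```

```text
[-0.56668454  0.00075718 -0.33462104] [ 0.15401024  0.82163893  0.1381609   1.56544463 -0.14598475  0.76658282
  1.76672351]
from [ 0.6433 -0.2179  0.0316] 170.94 t 4.25 w 0.0354
{"jaw":[150,150,150,150,150,150,150,150,150,150],"dp":[[0,0,-0.037],[-0.001,0.001,-0.037],[0,0,-0.037],[0.008,0.049,0],[0.006,0.049,0],[0.005,0.05,0],[0.003,0.049,0],[0.003,0.05,0],[0,0.05,0],[0,0,0]],"rotation":[[0,0,0],[0,0,0.001],[0,0,0],[0,0,-0.009],[0,0,-0.009],[0,0,-0.009],[0,0,-0.009],[0,0,-0.01],[0,0,-0.009],[0,0,0]]}
```

The fingers closed past 50 mm, so the weight isn't in them. I'll look.

```bash
python3 - <<'E'
from h import *
im=grab_frame("scene")[200:380,90:330]; im2=grab_frame("side")[230:410,230:470]
cv2.imwrite("pics/c1.png",np.vstack([cv2.resize(im,None,fx=1.66,fy=1.66),cv2.resize(im2,None,fx=1.66,fy=1.66)]))
E
```

```text
(no output)
```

View pics/c1.png

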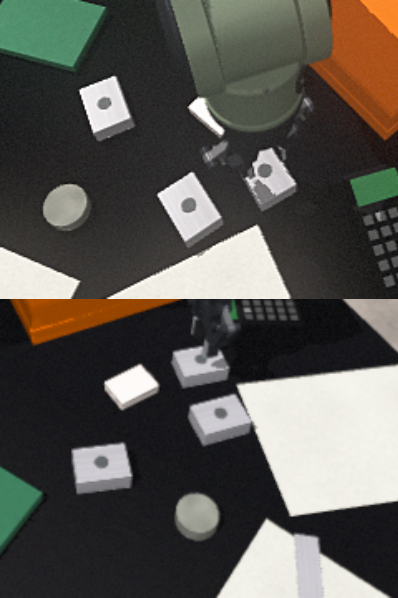

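The weight hasn't moved, so the fingers slid off it. I'll retry, closing first and checking before lifting.

Call:
move_arm(
  jaw=[45,45,45,45,45,45],
  dp=[
    [0,0,-0.02],
    [0,0,0],
    [0,0,0],
    [0,0,0.02],
    [0,0,0.036],
    [0,0,0],
  ],
  rotation=[
    [0,0,0],
    [0,0,0],
    [0,0,0],
    [0,0,0],
    [0,0,0],
    [0,0,0],
  ],
)

```text
clock: 5.1
position: [0.6421, -0.2176, 0.0]
tool_rot: [3.141, -0.005, 2.983]
force: [-0.3, -0.1, 0.2]
grip_width: 0.0703
```

Call:
move_arm(
  jaw=[255,255,255,255,255,255],
  dp=[
    [0,0,0],
    [0,0,0],
    [0,0,0],
    [0,0,0],
    [0,0,0],
    [0,0,0],
  ],
  rotation=[
    [0,0,0],
    [0,0,0],
    [0,0,0],
    [0,0,0],
    [0,0,0],
    [0,0,0],
  ],
)

```text
clock: 5.85
position: [0.6466, -0.2189, 0.0063]
tool_rot: [-3.141, 0.006, 2.983]
force: [0.5, 0.6, 20.0]
grip_width: -0.0001
```

```bash
python3 - <<'E'
from h import *
im=grab_frame("wrist"); sc=grab_frame("scene")[240:360,150:310]; 
cv2.imwrite("pics/c2.png",np.hstack([cv2.resize(im,(400,300)),cv2.resize(sc,(400,300))]))
E
```

```text
(no output)
```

View pics/c2.png

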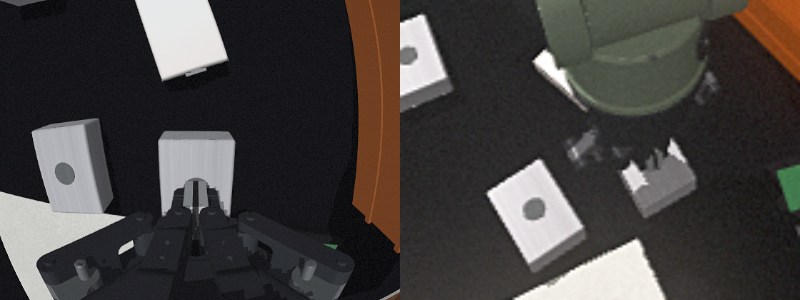

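```bash
python3 - <<'E'
from h import *
c=np.load("cal1.npy",allow_pickle=True).item()
p=np.array([.52907,-.24388,.24997]); yaw=2.99727
c_,s_=np.cos(yaw),np.sin(yaw); X=np.array([c_,s_,0]);Y=np.array([s_,-c_,0])
for dz in (0,13,19,32,45):
  for w in (-.0425,.0425):
    for x in (-.011,.011):
      print(dz,w,x,np.round(np.array(w2pix("wrist",p+Y*w+X*x+[0,0,dz/1000],c))*800/560))
s=bot.observe(); print(s["position"],s["force"],s["moment"],s["tool_rot"])
E
```

```text
0 -0.0425 -0.011 [285. 383.]
0 -0.0425 0.011 [281. 332.]
0 0.0425 -0.011 [496. 384.]
0 0.0425 0.011 [501. 333.]
13 -0.0425 -0.011 [278. 399.]
13 -0.0425 0.011 [273. 345.]
13 0.0425 -0.011 [503. 399.]
13 0.0425 0.011 [509. 345.]
19 -0.0425 -0.011 [275. 406.]
19 -0.0425 0.011 [269. 351.]
19 0.0425 -0.011 [507. 407.]
19 0.0425 0.011 [513. 351.]
32 -0.0425 -0.011 [266. 425.]
32 -0.0425 0.011 [259. 366.]
32 0.0425 -0.011 [515. 425.]
32 0.0425 0.011 [522. 367.]
45 -0.0425 -0.011 [257. 445.]
45 -0.0425 0.011 [248. 384.]
45 0.0425 -0.011 [524. 446.]
45 0.0425 0.011 [533. 385.]
[ 0.64657244 -0.21892497  0.00628879] [ 0.39100063  0.66937158 20.58928932] [ 0.11058807 -0.07731781 -0.01272611] [-3.14104331  0.00575072  2.98331962]
```

The view and the force agree that the real fingertips sit about 20–30 mm behind the reported TCP, so the fingers closed on top of the weight. I'll lift, open and descend in guarded steps while watching the force.

Call:
move_arm(
  jaw=[255,45,45,45,45,45,45],
  dp=[
    [-0.004,0.001,-0.03],
    [0,0,0],
    [0,0,0],
    [0,0,0],
    [0,0,0.03],
    [0,0,0.012],
    [0,0,0],
  ],
  rotation=[
    [0,0,0],
    [0,0,0],
    [0,0,0],
    [0,0,0],
    [0,0,0],
    [0,0,0],
    [0,0,0],
  ],
)

```text
clock: 6.82
position: [0.6467, -0.2178, -0.0073]
tool_rot: [3.142, -0.002, 2.983]
force: [-0.7, 0.7, -0.2]
grip_width: 0.0702
```

Call:
move_arm(
  jaw=[45,45,45],
  dp=[
    [0,0,0.007],
    [0,0,0.006],
    [0,0,0],
  ],
  rotation=[
    [0,0,0],
    [0,0,0],
    [0,0,0],
  ],
)

```text
clock: 7.2
position: [0.6471, -0.2178, -0.0171]
tool_rot: [3.142, -0.0, 2.983]
force: [-0.1, -0.2, -0.7]
grip_width: 0.0707
```

Call:
move_arm(
  jaw=[45,140,140,140,140,140,140],
  dp=[
    [0.003,0,0.006],
    [0,0,0],
    [0,0,0],
    [0,0,0],
    [0,0,0],
    [0,0,0],
    [0,0,0],
  ],
  rotation=[
    [0,0,0],
    [0,0,0],
    [0,0,0],
    [0,0,0],
    [0,0,0],
    [0,0,0],
    [0,0,0],
  ],
)

```text
clock: 8.07
position: [0.6448, -0.2176, -0.0215]
tool_rot: [-3.141, -0.0, 2.983]
force: [-3.1, 0.8, 5.5]
grip_width: 0.0484
```

The weight is gripped at 48–49 mm. Next: lift, carry and place.

```bash
python3 -c "
from plan import *
plan([(.6445,-.2178,.10,170.9,140,1),(.6455,.0212,.10,180.6,140,1),(.6455,.0212,.10,180.6,140,2)])"
```

```text
from [ 0.6448 -0.2176 -0.0215] 170.93 t 8.07 w 0.0484
{"jaw":[140,140,140,140,140,140,140,140,140,140],"dp":[[0,0,-0.051],[0,0,-0.05],[0,0,-0.051],[0.008,0.049,0],[0.006,0.05,0],[0.005,0.049,0],[0.003,0.05,0],[0.003,0.049,0],[0,0.05,0],[0,0,0]],"rotation":[[0,0,0],[0,0,0],[0,0,0],[0,0,-0.009],[0,0,-0.009],[0,0,-0.009],[0,0,-0.009],[0,0,-0.009],[0,0,-0.009],[0,0,0]]}
{"jaw":[140],"dp":[[0,0,0]],"rotation":[[0,0,0]]}
```

Call:
move_arm(
  jaw=[140,140,140,140,140,140,140,140,140,140],
  dp=[
    [0,0,-0.051],
    [0,0,-0.05],
    [0,0,-0.051],
    [0.008,0.049,0],
    [0.006,0.05,0],
    [0.005,0.049,0],
    [0.003,0.05,0],
    [0.003,0.049,0],
    [0,0.05,0],
    [0,0,0],
  ],
  rotation=[
    [0,0,0],
    [0,0,0],
    [0,0,0],
    [0,0,-0.009],
    [0,0,-0.009],
    [0,0,-0.009],
    [0,0,-0.009],
    [0,0,-0.009],
    [0,0,-0.009],
    [0,0,0],
  ],
)

```text
clock: 9.32
position: [0.6454, 0.0257, 0.0992]
tool_rot: [3.14, -0.001, -3.125]
force: [-0.1, -0.1, -6.2]
grip_width: 0.0484
```

Call:
move_arm(
  jaw=[140,140],
  dp=[
    [0,0,0],
    [0,0,0],
  ],
  rotation=[
    [0,0,0],
    [0,0,0],
  ],
)

```text
clock: 9.57
position: [0.6457, 0.02, 0.0997]
tool_rot: [-3.141, -0.0, -3.132]
force: [0.6, -0.2, -6.4]
grip_width: 0.0484
```

```bash
python3 - <<'E'
from h import *
print(bot.observe()["position"],bot.observe()["grip_width"])
c=calibration("wrist");im=grab_frame("wrist")
# crate rim outer corners predicted
t=np.radians(.6);C=np.array([.5695,.0204])
q=[]
for a,b in [(-1,-1),(1,-1),(1,1),(-1,1)]:
    x,y=a*.136,b*.089
    u=w2pix("wrist",(C[0]+x*np.cos(t)-y*np.sin(t),C[1]+x*np.sin(t)+y*np.cos(t),.082),c); q.append(u)
im=cv2.resize(im,(800,600)); 
for u in q: cv2.drawMarker(im,(round(u[0]*800/560),round(u[1]*800/560)),(255,0,0),cv2.MARKER_CROSS,14,2)
cv2.imwrite("pics/d1.png",im)
E
```

```text
[0.64567186 0.01998802 0.09970995] 0.048382230431114476
```

View pics/d1.png

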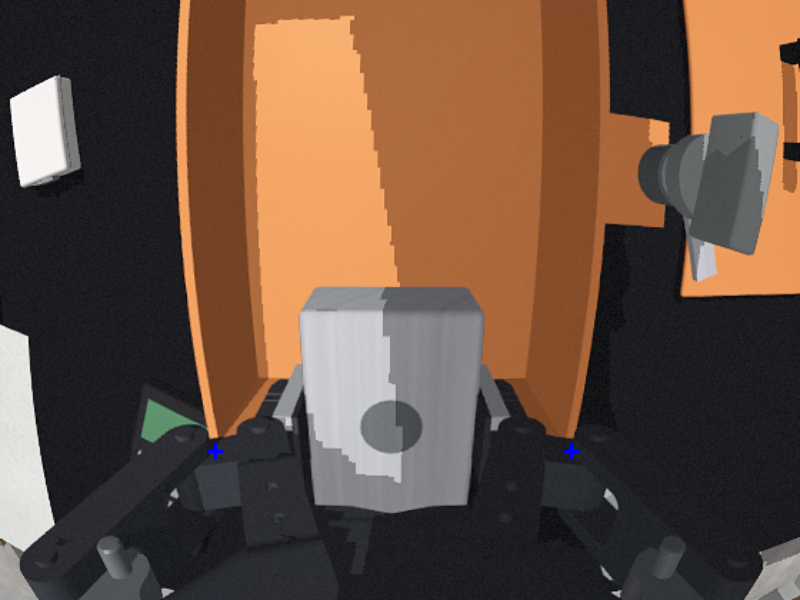

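The weight is held and centred between the crate walls (hole at (391,427), rim at 213 and 575). Lower it.

Call:
move_arm(
  jaw=[140,140,140,140,140],
  dp=[
    [0,0.001,0.045],
    [0,0,0.045],
    [0,0,0.035],
    [0,0,0.018],
    [0,0,0],
  ],
  rotation=[
    [0,0,0],
    [0,0,0],
    [0,0,0],
    [0,0,0],
    [0,0,0],
  ],
)

```text
clock: 10.25
position: [0.6455, 0.0216, -0.015]
tool_rot: [-3.141, -0.001, -3.131]
force: [-0.7, 0.9, -5.9]
grip_width: 0.0487
```

Call:
move_arm(
  jaw=[140,140,90,60,60,60],
  dp=[
    [0,0,0.003],
    [0,0,0],
    [0,0,0],
    [0,0,0],
    [0,0,0],
    [0,0,-0.03],
  ],
  rotation=[
    [0,0,0],
    [0,0,0],
    [0,0,0],
    [0,0,0],
    [0,0,0],
    [0,0,0],
  ],
)

```text
clock: 11.0
position: [0.6447, 0.022, 0.0061]
tool_rot: [-3.141, -0.003, -3.13]
force: [-0.2, -0.4, 1.1]
grip_width: 0.0653
```

```bash
python3 -c "
from plan import *
plan([(.6455,.0216,.09,180.6,60,1),(.6196,-.3122,.09,174.5,45,1),(.6196,-.3122,.03,174.5,45,1)],start=(.6455,.0216,.0064,180.6),step=.055)"
```

```text
from [0.6455 0.0216 0.0064] 180.6 t 11.0 w 0.0653
{"jaw":[60,60,45,45,45,45,45,45,45,45],"dp":[[0,0,-0.052],[0,0,-0.052],[0.005,-0.06,0],[0.005,-0.059,0],[0.003,-0.06,0],[0.002,-0.06,0],[0.002,-0.059,0],[0.001,-0.06,0],[0,-0.06,0],[0,0,0.037]],"rotation":[[0,0,0],[0,0,0],[0,0,0.005],[0,0,0.005],[0,0,0.005],[0,0,0.004],[0,0,0.005],[0,0,0.005],[0,0,0.005],[0,0,0]]}
{"jaw":[45],"dp":[[0,0,0.038]],"rotation":[[0,0,0]]}
```

Call:
move_arm(
  jaw=[60,60,45,45,45,45,45,45,45,45],
  dp=[
    [0,0,-0.052],
    [0,0,-0.052],
    [0.005,-0.06,0],
    [0.005,-0.059,0],
    [0.003,-0.06,0],
    [0.002,-0.06,0],
    [0.002,-0.059,0],
    [0.001,-0.06,0],
    [0,-0.06,0],
    [0,0,0.037],
  ],
  rotation=[
    [0,0,0],
    [0,0,0],
    [0,0,0.005],
    [0,0,0.005],
    [0,0,0.005],
    [0,0,0.004],
    [0,0,0.005],
    [0,0,0.005],
    [0,0,0.005],
    [0,0,0],
  ],
)

```text
clock: 12.25
position: [0.6196, -0.3176, 0.0624]
tool_rot: [-3.138, 0.004, 3.041]
force: [1.5, 1.6, -1.4]
grip_width: 0.0702
```

Call:
move_arm(
  jaw=[45,45],
  dp=[
    [0,0,0.02],
    [0,0,0],
  ],
  rotation=[
    [0,0,0],
    [0,0,0],
  ],
)

```text
clock: 12.5
position: [0.6195, -0.3107, 0.0436]
tool_rot: [3.141, -0.002, 3.047]
force: [0.1, 1.2, -0.1]
grip_width: 0.0703
```

```bash
cat > chk.py <<'E'
# compare current scene with the stored first one around the bench items and lid
from h import *
a=cv2.imread("pics/s_raw.png"); b=grab_frame("scene"); cv2.imwrite("pics/s_now.png",b)
def cents(im):
    g=im[235:345,105:275].min(2); m=(g>105).astype(np.uint8); m[100:,:]*=1
    n,l,st,c=cv2.connectedComponentsWithStats(m)
    return [(np.round(c[i]+[105,235],1).tolist(),int(st[i,4])) for i in range(1,n) if 150<st[i,4]<1500]
print(cents(a)); print(cents(b))
E
python3 chk.py; python3 -c "
from h import *
s=bot.observe();print(s['position'],s['tool_rot'],s['grip_width'],s['qpos'][6])"
```

```text
[([152.7, 262.4], 673), ([220.7, 266.6], 644), ([249.1, 303.6], 802), ([203.5, 324.1], 872), ([128.6, 323.2], 516)]
[([114.0, 241.3], 247), ([146.5, 238.0], 279), ([223.6, 266.3], 435), ([204.1, 324.9], 816), ([128.6, 323.1], 515)]
[ 0.62017504 -0.31099212  0.04478251] [ 3.14124133e+00 -3.89376066e-04  3.04730448e+00] 0.07023481223338895 1.9517252976147703
```

Call:
move_arm(
  jaw=[45,45,45,140,140,140,140,140,140],
  dp=[
    [0,-0.001,0.04],
    [0,0,0.03],
    [0,0,0.012],
    [0,0,0],
    [0,0,0],
    [0,0,0],
    [0,0,0],
    [0,0,0],
    [0,0,0],
  ],
  rotation=[
    [0,0,0],
    [0,0,0],
    [0,0,0],
    [0,0,0],
    [0,0,0],
    [0,0,0],
    [0,0,0],
    [0,0,0],
    [0,0,0],
  ],
)

```text
clock: 13.68
position: [0.6201, -0.3128, -0.0202]
tool_rot: [-3.141, 0.001, 3.046]
force: [-1.8, 2.0, 5.9]
grip_width: 0.0486
```

```bash
python3 -c "
from plan import *
plan([(.6196,-.3122,.10,174.5,140,1),(.5695,.0208,.10,180.6,140,1)],step=.045)"
```

```text
from [ 0.6201 -0.3128 -0.0202] 174.53 t 13.68 w 0.0486
{"jaw":[140,140,140,140,140,140,140,140,140,140],"dp":[[0,0,-0.05],[0,0,-0.05],[0.001,0.001,-0.05],[0.013,0.051,0],[0.012,0.051,0],[0.011,0.051,0],[0.011,0.052,0],[0.01,0.052,0],[0.009,0.051,0],[0.009,0.052,0]],"rotation":[[0,0,0],[0,0,0],[0,0,0],[0,0,-0.004],[0,0,-0.004],[0,0,-0.005],[0,0,-0.004],[0,0,-0.004],[0,0,-0.004],[0,0,-0.004]]}
{"jaw":[140],"dp":[[0.008,0.052,0]],"rotation":[[0,0,-0.005]]}
```

Call:
move_arm(
  jaw=[140,140,140,140,140,140,140,140,140,140],
  dp=[
    [0,0,-0.05],
    [0,0,-0.05],
    [0.001,0.001,-0.05],
    [0.013,0.051,0],
    [0.012,0.051,0],
    [0.011,0.051,0],
    [0.011,0.052,0],
    [0.01,0.052,0],
    [0.009,0.051,0],
    [0.009,0.052,0],
  ],
  rotation=[
    [0,0,0],
    [0,0,0],
    [0,0,0],
    [0,0,-0.004],
    [0,0,-0.004],
    [0,0,-0.005],
    [0,0,-0.004],
    [0,0,-0.004],
    [0,0,-0.004],
    [0,0,-0.004],
  ],
)

```text
clock: 14.92
position: [0.5747, -0.0194, 0.0989]
tool_rot: [3.142, -0.0, 3.138]
force: [0.7, 0.2, -7.7]
grip_width: 0.0495
```

Call:
move_arm(
  jaw=[140,140,140],
  dp=[
    [0.008,0.052,0],
    [0,0,0],
    [0,0,0],
  ],
  rotation=[
    [0,0,-0.005],
    [0,0,0],
    [0,0,0],
  ],
)

```text
clock: 15.3
position: [0.5689, 0.0205, 0.099]
tool_rot: [-3.141, -0.0, -3.13]
force: [0.1, -0.7, -7.4]
grip_width: 0.0483
```

Call:
move_arm(
  jaw=[140,140,140,140,140,90,60,60,60,60],
  dp=[
    [0,0,0.045],
    [0,0,0.045],
    [0,0,0.035],
    [0,0,0.019],
    [0,0,0],
    [0,0,0],
    [0,0,0],
    [0,0,0],
    [0,0,-0.02],
    [0,0,-0.05],
  ],
  rotation=[
    [0,0,0],
    [0,0,0],
    [0,0,0],
    [0,0,0],
    [0,0,0],
    [0,0,0],
    [0,0,0],
    [0,0,0],
    [0,0,0],
    [0,0,0],
  ],
)

```text
clock: 16.55
position: [0.5682, 0.0208, 0.0403]
tool_rot: [-3.141, -0.002, -3.13]
force: [-0.3, 0.1, 0.4]
grip_width: 0.0654
```

```bash
python3 chk.py; python3 -c "
from plan import *
plan([(.569,.0205,.09,180.6,60,1),(.4372,-.319,.09,166.9,45,1),(.4372,-.319,.04,166.9,45,2)],start=(.569,.0205,.0398,180.6),step=.052)"
```

```text
[([152.7, 262.4], 673), ([220.7, 266.6], 644), ([249.1, 303.6], 802), ([203.5, 324.1], 872), ([128.6, 323.2], 516)]
[([152.7, 262.4], 674), ([220.7, 266.5], 642), ([128.6, 323.1], 515)]
from [0.569  0.0205 0.0398] 180.6 t 16.6 w 0.065
{"jaw":[60,45,45,45,45,45,45,45,45,45],"dp":[[0,0,-0.063],[0.021,-0.053,0],[0.02,-0.053,0],[0.018,-0.054,0],[0.016,-0.055,0],[0.015,-0.055,0],[0.013,-0.055,0],[0.011,-0.056,0],[0.01,-0.056,0],[0,0,0.031]],"rotation":[[0,0,0],[0,0,0.01],[0,0,0.009],[0,0,0.01],[0,0,0.009],[0,0,0.01],[0,0,0.009],[0,0,0.01],[0,0,0.009],[0,0,0]]}
{"jaw":[45],"dp":[[0,0,0.032]],"rotation":[[0,0,0]]}
```

Everything on the bench is where it was. Now weight A.

Call:
move_arm(
  jaw=[60,45,45,45,45,45,45,45,45,45],
  dp=[
    [0,0,-0.063],
    [0.021,-0.053,0],
    [0.02,-0.053,0],
    [0.018,-0.054,0],
    [0.016,-0.055,0],
    [0.015,-0.055,0],
    [0.013,-0.055,0],
    [0.011,-0.056,0],
    [0.01,-0.056,0],
    [0,0,0.031],
  ],
  rotation=[
    [0,0,0],
    [0,0,0.01],
    [0,0,0.009],
    [0,0,0.01],
    [0,0,0.009],
    [0,0,0.01],
    [0,0,0.009],
    [0,0,0.01],
    [0,0,0.009],
    [0,0,0],
  ],
)

```text
clock: 17.85
position: [0.4365, -0.323, 0.0676]
tool_rot: [-3.139, 0.004, 2.909]
force: [1.1, 1.3, -0.9]
grip_width: 0.0702
```

Call:
move_arm(
  jaw=[45,45,45],
  dp=[
    [0,0,0.025],
    [0,0,0],
    [0,0,0],
  ],
  rotation=[
    [0,0,0],
    [0,0,0],
    [0,0,0],
  ],
)

```text
clock: 18.23
position: [0.4377, -0.3189, 0.0467]
tool_rot: [-3.141, 0.001, 2.914]
force: [1.1, 0.4, 0.6]
grip_width: 0.07
```

Call:
move_arm(
  jaw=[45,45,45,140,140,140,140,140,140],
  dp=[
    [0,0,0.04],
    [0,0,0.03],
    [0,0,0.014],
    [0,0,0],
    [0,0,0],
    [0,0,0],
    [0,0,0],
    [0,0,0],
    [0,0,0],
  ],
  rotation=[
    [0,0,0],
    [0,0,0],
    [0,0,0],
    [0,0,0],
    [0,0,0],
    [0,0,0],
    [0,0,0],
    [0,0,0],
    [0,0,0],
  ],
)

```text
clock: 19.35
position: [0.4375, -0.319, -0.0206]
tool_rot: [-3.141, 0.001, 2.914]
force: [-2.7, 2.4, 8.6]
grip_width: 0.0489
```

```bash
python3 -c "
from plan import *
plan([(.4372,-.319,.10,166.9,140,1),(.4925,.0200,.10,180.6,140,1)],step=.045)"
```

```text
from [ 0.4375 -0.319  -0.0206] 166.97 t 19.35 w 0.0489
{"jaw":[140,140,140,140,140,140,140,140,140,140],"dp":[[0,0,-0.05],[0,0,-0.051],[0,0,-0.05],[0.004,0.054,0],[0.002,0.053,0],[0,0.054,0],[-0.001,0.053,0],[-0.003,0.054,0],[-0.004,0.053,0],[-0.006,0.054,0]],"rotation":[[0,0,0],[0,0,0],[0,0,0],[0,0,-0.009],[0,0,-0.01],[0,0,-0.009],[0,0,-0.01],[0,0,-0.009],[0,0,-0.01],[0,0,-0.009]]}
{"jaw":[140],"dp":[[-0.008,0.053,0]],"rotation":[[0,0,-0.01]]}
```

Call:
move_arm(
  jaw=[140,140,140,140,140,140,140,140,140,140],
  dp=[
    [0,0,-0.05],
    [0,0,-0.051],
    [0,0,-0.05],
    [0.004,0.054,0],
    [0.002,0.053,0],
    [0,0.054,0],
    [-0.001,0.053,0],
    [-0.003,0.054,0],
    [-0.004,0.053,0],
    [-0.006,0.054,0],
  ],
  rotation=[
    [0,0,0],
    [0,0,0],
    [0,0,0],
    [0,0,-0.009],
    [0,0,-0.01],
    [0,0,-0.009],
    [0,0,-0.01],
    [0,0,-0.009],
    [0,0,-0.01],
    [0,0,-0.009],
  ],
)

```text
clock: 20.6
position: [0.4851, -0.0206, 0.0996]
tool_rot: [-3.142, 0.001, 3.123]
force: [2.1, -1.1, -6.5]
grip_width: 0.0487
```

Call:
move_arm(
  jaw=[140,140,140],
  dp=[
    [-0.008,0.053,0],
    [0,0,0],
    [0,0,0],
  ],
  rotation=[
    [0,0,-0.01],
    [0,0,0],
    [0,0,0],
  ],
)

```text
clock: 20.98
position: [0.4921, 0.0201, 0.0994]
tool_rot: [-3.141, 0.0, -3.13]
force: [-0.2, 0.7, -5.9]
grip_width: 0.0483
```

Call:
move_arm(
  jaw=[140,140,140,140,140,90,60,60,60,60],
  dp=[
    [0,0,0.045],
    [0,0,0.045],
    [0,0,0.035],
    [0,0,0.02],
    [0,0,0],
    [0,0,0],
    [0,0,0],
    [0,0,0],
    [0,0,-0.02],
    [0,0,-0.05],
  ],
  rotation=[
    [0,0,0],
    [0,0,0],
    [0,0,0],
    [0,0,0],
    [0,0,0],
    [0,0,0],
    [0,0,0],
    [0,0,0],
    [0,0,0],
    [0,0,0],
  ],
)

```text
clock: 22.22
position: [0.4914, 0.0202, 0.0396]
tool_rot: [-3.141, -0.002, -3.13]
force: [0.2, -0.5, -1.0]
grip_width: 0.0651
```

```bash
python3 chk.py; python3 -c "
from plan import *
plan([(.49,.0205,.10,180.6,60,1),(.5193,-.4248,.10,160,45,1),(.5193,-.4248,.04,160,45,2)],start=(.492,.0202,.0398,180.6),step=.052)"
```

```text
[([152.7, 262.4], 673), ([220.7, 266.6], 644), ([249.1, 303.6], 802), ([203.5, 324.1], 872), ([128.6, 323.2], 516)]
[([220.7, 266.6], 642), ([128.6, 323.1], 515)]
from [0.492  0.0202 0.0398] 180.6 t 22.27 w 0.0653
{"jaw":[60,60,45,45,45,45,45,45,45,45],"dp":[[0.001,0,-0.038],[0.001,0,-0.037],[-0.003,-0.062,0],[-0.006,-0.061,0],[-0.008,-0.062,0],[-0.011,-0.061,0],[-0.013,-0.06,0],[-0.016,-0.06,0],[-0.018,-0.06,0],[-0.02,-0.058,0]],"rotation":[[0,0,0],[0,0,0],[0,0,0.013],[0,0,0.012],[0,0,0.013],[0,0,0.013],[0,0,0.013],[0,0,0.012],[0,0,0.013],[0,0,0.013]]}
{"jaw":[45,45,45],"dp":[[-0.023,-0.058,0],[0,0,0.037],[0,0,0.038]],"rotation":[[0,0,0.012],[0,0,0],[0,0,0]]}
```

Call:
move_arm(
  jaw=[60,60,45,45,45,45,45,45,45,45],
  dp=[
    [0.001,0,-0.038],
    [0.001,0,-0.037],
    [-0.003,-0.062,0],
    [-0.006,-0.061,0],
    [-0.008,-0.062,0],
    [-0.011,-0.061,0],
    [-0.013,-0.06,0],
    [-0.016,-0.06,0],
    [-0.018,-0.06,0],
    [-0.02,-0.058,0],
  ],
  rotation=[
    [0,0,0],
    [0,0,0],
    [0,0,0.013],
    [0,0,0.012],
    [0,0,0.013],
    [0,0,0.013],
    [0,0,0.013],
    [0,0,0.012],
    [0,0,0.013],
    [0,0,0.013],
  ],
  squeeze=50,
)

```text
clock: 23.52
position: [0.5166, -0.3767, 0.1005]
tool_rot: [3.142, 0.001, 2.831]
force: [0.6, 1.0, 0.6]
grip_width: 0.0702
```

Call:
move_arm(
  jaw=[45,45,45,45],
  dp=[
    [-0.023,-0.058,0],
    [0,0,0.037],
    [0,0,0.03],
    [0,0,0],
  ],
  rotation=[
    [0,0,0.012],
    [0,0,0],
    [0,0,0],
    [0,0,0],
  ],
)

```text
clock: 24.02
position: [0.5193, -0.4243, 0.0451]
tool_rot: [3.141, -0.002, 2.795]
force: [-0.0, -0.1, 0.2]
grip_width: 0.0702
```

Call:
move_arm(
  jaw=[45,45,45,130,130,130,130,130,130],
  dp=[
    [0,0,0.04],
    [0,0,0.03],
    [0,0,0.012],
    [0,0,0],
    [0,0,0],
    [0,0,0],
    [0,0,0],
    [0,0,0],
    [0,0,0],
  ],
  rotation=[
    [0,0,0],
    [0,0,0],
    [0,0,0],
    [0,0,0],
    [0,0,0],
    [0,0,0],
    [0,0,0],
    [0,0,0],
    [0,0,0],
  ],
)

```text
clock: 25.15
position: [0.5207, -0.4254, -0.0186]
tool_rot: [-3.141, 0.002, 2.795]
force: [-1.1, 1.5, 7.8]
grip_width: 0.0498
```

```bash
python3 -c "
from plan import *
plan([(.5193,-.4248,.11,160,130,1),(.5690,.0205,.11,180.6,130,1)],step=.05)"
```

```text
from [ 0.5207 -0.4254 -0.0186] 160.13 t 25.15 w 0.0498
{"jaw":[130,130,130,130,130,130,130,130,130,130],"dp":[[0.001,0,-0.054],[0,0,-0.053],[0.001,0,-0.054],[0.015,0.06,0],[0.012,0.062,0],[0.01,0.061,0],[0.007,0.062,0],[0.005,0.062,0],[0.002,0.062,0],[0,0.062,0]],"rotation":[[0,0,0],[0,0,0],[0,0,0.001],[0,0,-0.013],[0,0,-0.012],[0,0,-0.013],[0,0,-0.013],[0,0,-0.013],[0,0,-0.012],[0,0,-0.013]]}
{"jaw":[130,130],"dp":[[-0.002,0.062,0],[-0.005,0.063,0]],"rotation":[[0,0,-0.013],[0,0,-0.013]]}
```

Call:
move_arm(
  jaw=[130,130,130,130,130,130,130,130,130,130],
  dp=[
    [0.001,0,-0.054],
    [0,0,-0.053],
    [0.001,0,-0.054],
    [0.015,0.06,0],
    [0.012,0.062,0],
    [0.01,0.061,0],
    [0.007,0.062,0],
    [0.005,0.062,0],
    [0.002,0.062,0],
    [0,0.062,0],
  ],
  rotation=[
    [0,0,0],
    [0,0,0],
    [0,0,0.001],
    [0,0,-0.013],
    [0,0,-0.012],
    [0,0,-0.013],
    [0,0,-0.013],
    [0,0,-0.013],
    [0,0,-0.012],
    [0,0,-0.013],
  ],
)

```text
clock: 26.4
position: [0.5578, -0.0766, 0.1095]
tool_rot: [3.142, 0.001, 3.073]
force: [0.9, 0.0, -1.5]
grip_width: 0.0499
```

Call:
move_arm(
  jaw=[130,130,130,130],
  dp=[
    [-0.002,0.062,0],
    [-0.005,0.063,0],
    [0,0,0],
    [0,0,0],
  ],
  rotation=[
    [0,0,-0.013],
    [0,0,-0.013],
    [0,0,0],
    [0,0,0],
  ],
)

```text
clock: 26.9
position: [0.5682, 0.021, 0.1092]
tool_rot: [-3.141, 0.001, -3.13]
force: [0.0, -0.4, -1.4]
grip_width: 0.05
```

```bash
python3 - <<'E'
from h import *
s=bot.observe(); print(s["position"],s["grip_width"])
a=cv2.resize(grab_frame("wrist"),(480,360)); b=grab_frame("scene")[110:290,230:410]; b=cv2.resize(b,(360,360))
cv2.imwrite("pics/e1.png",cv2.resize(np.hstack([a,b]),(800,343)))
E
```

```text
[0.56821397 0.02101007 0.10919477] 0.05000000427732459
```

View pics/e1.png

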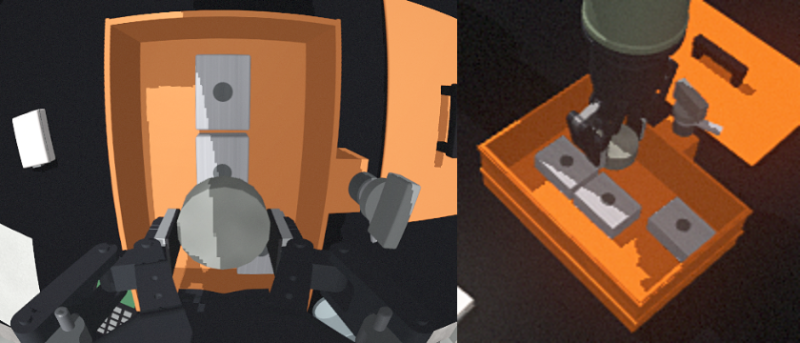

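```bash
python3 - <<'E'
from h import *
for n,(x,y) in dict(Aul=(559,137),Ab=(536,157),Ah=(566,160),Bh=(617,198),Ch=(683,225),Bbot=(612,230),Bright=(640,205),Cl=(648,232),Ct=(672,202),Cr=(716,230)).items(): print(n,np.round(pix2w("scene",230+(x-457)/1.905,110+y/1.905,.032),4))
E
```

```text
Aul [0.4573 0.0393 0.032 ]
Ab [ 0.4625 -0.0042  0.032 ]
Ah [0.4907 0.0219 0.032 ]
Bh [0.5744 0.0316 0.032 ]
Ch [0.6538 0.0655 0.032 ]
Bbot [ 0.6035 -0.0046  0.032 ]
Bright [0.5999 0.046  0.032 ]
Cl [0.6334 0.0264 0.032 ]
Ct [0.6223 0.0791 0.032 ]
Cr [0.6843 0.0906 0.032 ]
```

Weight C has been knocked about 4 cm towards +y inside the crate, but it still lies flat on the floor. A and B are in line. I'll place the core on B.

Call:
move_arm(
  jaw=[130,130,130,130,130,130],
  dp=[
    [0,0,0.045],
    [0,0,0.045],
    [0,0,0.02],
    [0,0,0.008],
    [0,0,0.001],
    [0,0,0],
  ],
  rotation=[
    [0,0,0],
    [0,0,0],
    [0,0,0],
    [0,0,0],
    [0,0,0],
    [0,0,0],
  ],
)

```text
clock: 27.75
position: [0.5688, 0.0214, 0.0144]
tool_rot: [3.142, 0.001, -3.13]
force: [-0.1, -0.1, -0.9]
grip_width: 0.0502
```

Call:
move_arm(
  jaw=[130,130,130,100,70,60,60,60,60,60],
  dp=[
    [0,0,0.001],
    [0,0,0.001],
    [0,0,0],
    [0,0,0],
    [0,0,0],
    [0,0,0],
    [0,0,0],
    [0,0,-0.02],
    [0,0,-0.04],
    [0,0,-0.05],
  ],
  rotation=[
    [0,0,0],
    [0,0,0],
    [0,0,0],
    [0,0,0],
    [0,0,0],
    [0,0,0],
    [0,0,0],
    [0,0,0],
    [0,0,0],
    [0,0,0],
  ],
)

```text
clock: 29.0
position: [0.5678, 0.0213, 0.1015]
tool_rot: [-3.141, -0.001, -3.13]
force: [-0.0, -0.6, 0.6]
grip_width: 0.0655
```

```bash
python3 chk.py; python3 -c "
from plan import *
plan([(.5344,-.2101,.10,189,55,1),(.5344,-.2101,.04,189,55,2)],start=(.5688,.0214,.1008,180.6),step=.05)"
```

```text
[([152.7, 262.4], 673), ([220.7, 266.6], 644), ([249.1, 303.6], 802), ([203.5, 324.1], 872), ([128.6, 323.2], 516)]
[([220.7, 266.5], 643)]
from [0.5688 0.0214 0.1008] 180.6 t 29.05 w 0.0654
{"jaw":[55,55,55,55,55,55,55],"dp":[[0.009,-0.058,0],[0.011,-0.057,0],[0.013,-0.057,0.001],[0.014,-0.057,0],[0.016,-0.056,0],[0,0,0.038],[0,0,0.037]],"rotation":[[0,0,-0.009],[0,0,-0.01],[0,0,-0.009],[0,0,-0.009],[0,0,-0.01],[0,0,0],[0,0,0]]}
```

Call:
move_arm(
  jaw=[55,55,55,55,55,55,55,55,55],
  dp=[
    [0.009,-0.058,0],
    [0.011,-0.057,0],
    [0.013,-0.057,0.001],
    [0.014,-0.057,0],
    [0.016,-0.056,0],
    [0,0,0.038],
    [0,0,0.03],
    [0,0,0],
    [0,0,0],
  ],
  rotation=[
    [0,0,-0.009],
    [0,0,-0.01],
    [0,0,-0.009],
    [0,0,-0.009],
    [0,0,-0.01],
    [0,0,0],
    [0,0,0],
    [0,0,0],
    [0,0,0],
  ],
  squeeze=30,
)

```text
clock: 30.18
position: [0.5343, -0.2099, 0.0459]
tool_rot: [-3.141, 0.001, -2.982]
force: [0.1, -0.5, 0.6]
grip_width: 0.0668
```

Call:
move_arm(
  jaw=[55,55,55,150,150,150,150,150,150],
  dp=[
    [0,0,0.04],
    [0,0,0.03],
    [0,0,0.01],
    [0,0,0],
    [0,0,0],
    [0,0,0],
    [0,0,0],
    [0,0,0],
    [0,0,0],
  ],
  rotation=[
    [0,0,0],
    [0,0,0],
    [0,0,0],
    [0,0,0],
    [0,0,0],
    [0,0,0],
    [0,0,0],
    [0,0,0],
    [0,0,0],
  ],
)

```text
clock: 31.3
position: [0.5344, -0.21, -0.0181]
tool_rot: [-3.141, 0.001, -2.983]
force: [-1.4, 1.3, 9.3]
grip_width: 0.0454
```

```bash
python3 - <<'E'
from plan import *
plan([(.5343,-.2099,.12,189.1,150,1),(.568,.0213,.12,180.6,150,1)],step=.05)
im=grab_frame("scene")[110:290,230:410]; cv2.imwrite("pics/f1.png",cv2.resize(im,(600,600),interpolation=cv2.INTER_CUBIC))
E
```

```text
from [ 0.5344 -0.21   -0.0181] -170.89 t 31.3 w 0.0454
{"jaw":[150,150,150,150,150,150,150,150],"dp":[[0,0,-0.058],[0,0,-0.057],[0,0,-0.058],[-0.017,0.056,0],[-0.016,0.056,0],[-0.014,0.057,0],[-0.013,0.057,0],[-0.011,0.057,0]],"rotation":[[0,0,0],[0,0,0],[0,0,0],[0,0,0.009],[0,0,0.01],[0,0,0.009],[0,0,0.01],[0,0,0.009]]}
```

View pics/f1.png

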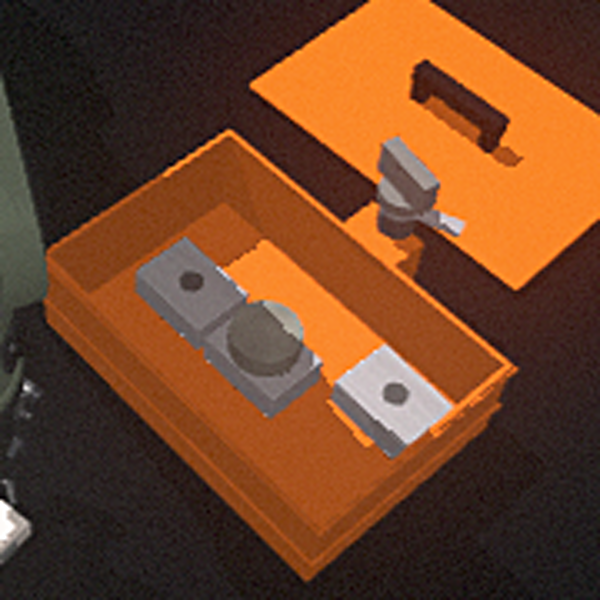

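The core lies flat on B, C is flat on the floor, and the knob and lid haven't moved.

```bash
python3 - <<'E'
from h import *
print(pix2w("scene",230+266/3.333,110+331/3.333,.052))
for x,y in [(418,62),(505,125)]: print(pix2w("scene",230+x/3.333,110+y/3.333,.045))
E
```

```text
[0.56719475 0.02261324 0.052     ]
[0.45327037 0.30030165 0.045     ]
[0.54415965 0.30208741 0.045     ]
```

Call:
move_arm(
  jaw=[150,150,150,150,150,150,150,150,150,150],
  dp=[
    [0,0,-0.058],
    [0,0,-0.057],
    [0,0,-0.058],
    [-0.017,0.056,0],
    [-0.016,0.056,0],
    [-0.014,0.057,0],
    [-0.013,0.057,0],
    [-0.011,0.057,0],
    [0,0,0],
    [0,0,0],
  ],
  rotation=[
    [0,0,0],
    [0,0,0],
    [0,0,0],
    [0,0,0.009],
    [0,0,0.01],
    [0,0,0.009],
    [0,0,0.01],
    [0,0,0.009],
    [0,0,0],
    [0,0,0],
  ],
)

```text
clock: 32.6
position: [0.5676, 0.0209, 0.1195]
tool_rot: [-3.141, 0.0, -3.13]
force: [-0.0, -0.2, -0.4]
grip_width: 0.0451
```

Call:
move_arm(
  jaw=[150,150,150,150,150,150],
  dp=[
    [0,0,0.045],
    [0,0,0.04],
    [0,0,0.015],
    [0,0,0.006],
    [0,0,0.001],
    [0,0,0],
  ],
  rotation=[
    [0,0,0],
    [0,0,0],
    [0,0,0],
    [0,0,0],
    [0,0,0],
    [0,0,0],
  ],
)

```text
clock: 33.35
position: [0.5682, 0.0213, 0.0344]
tool_rot: [3.141, 0.001, -3.13]
force: [-0.3, -0.1, -0.6]
grip_width: 0.0451
```

Call:
move_arm(
  jaw=[150,150,120,100,80,65,65,65,65,65],
  dp=[
    [0,0,0],
    [0,0,0],
    [0,0,0],
    [0,0,0],
    [0,0,0],
    [0,0,0],
    [0,0,0],
    [0,0,-0.02],
    [0,0,-0.04],
    [0,0,-0.06],
  ],
  rotation=[
    [0,0,0],
    [0,0,0],
    [0,0,0],
    [0,0,0],
    [0,0,0],
    [0,0,0],
    [0,0,0],
    [0,0,0],
    [0,0,0],
    [0,0,0],
  ],
)

```text
clock: 34.6
position: [0.5671, 0.0213, 0.1308]
tool_rot: [-3.141, -0.001, -3.13]
force: [-0.0, 0.6, 0.9]
grip_width: 0.0637
```

```bash
python3 - <<'E'
from plan import *
plan([(.57,.02,.2,181,65,1),(.499,.3005,.2,182,120,1),(.499,.3005,.12,182,120,1)],start=(.5678,.021,.131,180.6),step=.05)
E
```

```text
from [0.5678 0.021  0.131 ] 180.6 t 34.6 w 0.0637
{"jaw":[65,65,120,120,120,120,120,120,120,120],"dp":[[-0.001,-0.001,-0.043],[-0.002,0,-0.043],[0.014,0.059,0],[0.014,0.058,0],[0.013,0.059,0],[0.013,0.059,0],[0.013,0.059,0],[0.013,0.058,0],[0,0,0.05],[0,0,0.05]],"rotation":[[0,0,-0.001],[0,0,-0.001],[0,0,-0.001],[0,0,-0.001],[0,0,-0.001],[0,0,-0.001],[0,0,-0.001],[0,0,-0.001],[0,0,0],[0,0,0]]}
```

Call:
move_arm(
  jaw=[65,65,120,120,120,120,120,120,120,120],
  dp=[
    [-0.001,-0.001,-0.043],
    [-0.002,0,-0.043],
    [0.014,0.059,0],
    [0.014,0.058,0],
    [0.013,0.059,0],
    [0.013,0.059,0],
    [0.013,0.059,0],
    [0.013,0.058,0],
    [0,0,0.05],
    [0,0,0.05],
  ],
  rotation=[
    [0,0,-0.001],
    [0,0,-0.001],
    [0,0,-0.001],
    [0,0,-0.001],
    [0,0,-0.001],
    [0,0,-0.001],
    [0,0,-0.001],
    [0,0,-0.001],
    [0,0,0],
    [0,0,0],
  ],
  squeeze=80,
)

```text
clock: 35.85
position: [0.4989, 0.3012, 0.1187]
tool_rot: [3.141, 0.002, -3.104]
force: [0.9, 0.4, -1.3]
grip_width: 0.0451
```

Call:
move_arm(
  jaw=[120,120],
  dp=[
    [0,0,0],
    [0,0,0],
  ],
  rotation=[
    [0,0,0],
    [0,0,0],
  ],
)

```text
clock: 36.1
position: [0.4996, 0.3007, 0.1202]
tool_rot: [3.141, 0.001, -3.105]
force: [-0.3, -0.7, 0.4]
grip_width: 0.0449
```

```bash
python3 - <<'E'
from h import *
s=bot.observe();print(s["position"],s["tool_rot"],s["grip_width"],s["qpos"])
c=calibration("wrist"); np.save("cal2.npy",c,allow_pickle=True)
a=grab_frame("wrist"); cv2.imwrite("pics/g_raw.png",a)
for e in (-.045,.045):
    u=w2pix("wrist",(.499+e,.3005,.045),c); cv2.drawMarker(a,(round(u[0]),round(u[1])),(255,0,0),cv2.MARKER_CROSS,9)
cv2.imwrite("pics/g1.png",cv2.resize(a,(800,600)))
cv2.imwrite("pics/g_scene.png",cv2.resize(grab_frame("scene")[110:290,230:410],(600,600),interpolation=cv2.INTER_CUBIC))
E
```

```text
[0.49963292 0.30070014 0.12019288] [ 3.14073298e+00  1.42897856e-03 -3.10547179e+00] 0.04486007499636018 [-0.68579174  0.56488256  0.05992647  1.79799418 -0.04554124  0.77838087
  1.00414584]
```

View pics/g1.png

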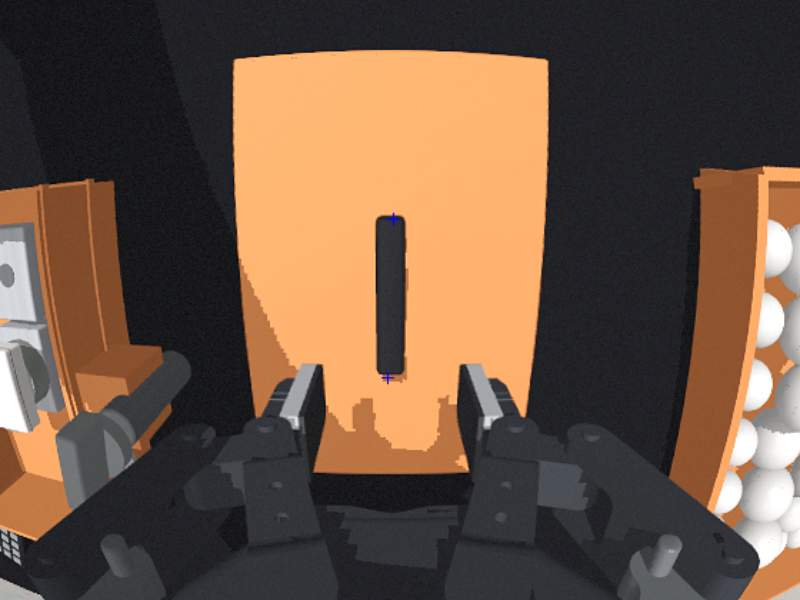

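The lid's bar lines up with the tool, and its ends at (390,218) and (391,374) match the prediction within 1–2 mm. Descend and grip.

Call:
move_arm(
  jaw=[120,120,120,120,120,255,255,255,255],
  dp=[
    [0.001,0,0.05],
    [0,0,0.05],
    [0,0,0.04],
    [0,0,0.014],
    [0,0,0],
    [0,0,0],
    [0,0,0],
    [0,0,0],
    [0,0,0],
  ],
  rotation=[
    [0,0,0],
    [0,0,0],
    [0,0,0],
    [0,0,0],
    [0,0,0],
    [0,0,0],
    [0,0,0],
    [0,0,0],
    [0,0,0],
  ],
)

```text
clock: 37.33
position: [0.4988, 0.3009, -0.0034]
tool_rot: [3.141, 0.002, -3.105]
force: [-2.7, -1.1, 11.9]
grip_width: 0.0145
```

View pics/g_scene.png

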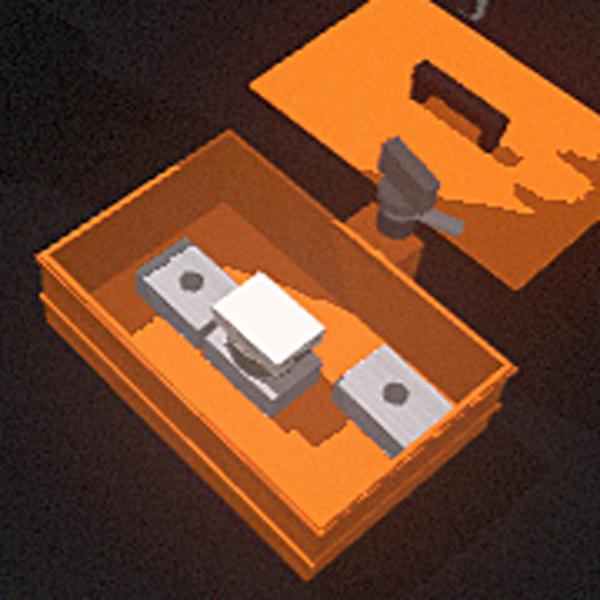

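The case lies flat on the core, and the lid is gripped. I'll lift it high over the knob.

```bash
python3 -c "
from plan import *
plan([(.499,.301,.18,182.1,255,1),(.5697,.0205,.18,180.6,255,1),(.5697,.0205,.10,180.6,255,2)],start=(.4988,.3009,-.003,182.1),step=.042)"
```

```text
from [ 0.4988  0.3009 -0.003 ] 182.1 t 37.33 w 0.0145
{"jaw":[255,255,255,255,255,255,255,255,255,255],"dp":[[0,0,-0.046],[0,0,-0.046],[0,0,-0.045],[0,0,-0.046],[0,0,-0.046],[-0.011,-0.051,0],[-0.011,-0.05,0],[-0.011,-0.05,0],[-0.011,-0.051,0],[-0.012,-0.05,0]],"rotation":[[0,0,0],[0,0,0],[0,0,0],[0,0,0],[0,0,0],[0,0,0.001],[0,0,0.001],[0,0,0.002],[0,0,0.001],[0,0,0.001]]}
{"jaw":[255,255,255,255],"dp":[[-0.012,-0.05,0],[-0.012,-0.051,0],[0,0,0.05],[0,0,0.05]],"rotation":[[0,0,0.001],[0,0,0.001],[0,0,0],[0,0,0]]}
```

Call:
move_arm(
  jaw=[255,255,255,255,255,255],
  dp=[
    [0,0,-0.03],
    [0,0,-0.04],
    [0,0,-0.053],
    [0,0,-0.053],
    [0,0,-0.053],
    [0,0,0],
  ],
  rotation=[
    [0,0,0],
    [0,0,0],
    [0,0,0],
    [0,0,0],
    [0,0,0],
    [0,0,0],
  ],
)

```text
clock: 38.08
position: [0.4994, 0.3013, 0.182]
tool_rot: [3.138, 0.005, -3.105]
force: [0.5, -0.3, -3.7]
grip_width: 0.0147
```

Call:
move_arm(
  jaw=[255,255,255,255,255,255,255,255,255],
  dp=[
    [-0.011,-0.051,0],
    [-0.011,-0.05,0],
    [-0.011,-0.05,0],
    [-0.011,-0.051,0],
    [-0.012,-0.05,0],
    [-0.012,-0.05,0],
    [-0.012,-0.051,0],
    [0,0,0],
    [0,0,0],
  ],
  rotation=[
    [0,0,0.001],
    [0,0,0.001],
    [0,0,0.002],
    [0,0,0.001],
    [0,0,0.001],
    [0,0,0.001],
    [0,0,0.001],
    [0,0,0],
    [0,0,0],
  ],
)

```text
clock: 39.2
position: [0.5688, 0.0202, 0.1779]
tool_rot: [3.141, -0.001, -3.13]
force: [0.2, -0.3, -1.8]
grip_width: 0.0145
```

Call:
move_arm(
  jaw=[255,255,255,255,255],
  dp=[
    [-0.001,0,0.04],
    [0,0,0.04],
    [0,0,0.022],
    [0,0,0.006],
    [0,0,0],
  ],
  rotation=[
    [0,0,0],
    [0,0,0],
    [0,0,0],
    [0,0,0],
    [0,0,0],
  ],
)

```text
clock: 39.83
position: [0.5703, 0.02, 0.0924]
tool_rot: [3.142, 0.0, -3.13]
force: [-0.5, -0.9, -2.1]
grip_width: 0.0148
```

```bash
python3 - <<'E'
from h import *
print(bot.observe()["position"])
a=cv2.resize(grab_frame("scene")[110:290,230:410],(400,400),interpolation=cv2.INTER_CUBIC); b=cv2.resize(grab_frame("side")[140:270,215:355],(400,400),interpolation=cv2.INTER_CUBIC)
cv2.imwrite("pics/h1.png",np.hstack([a,b]))
E
```

```text
[0.57028729 0.02000344 0.09236774]
```

View pics/h1.png

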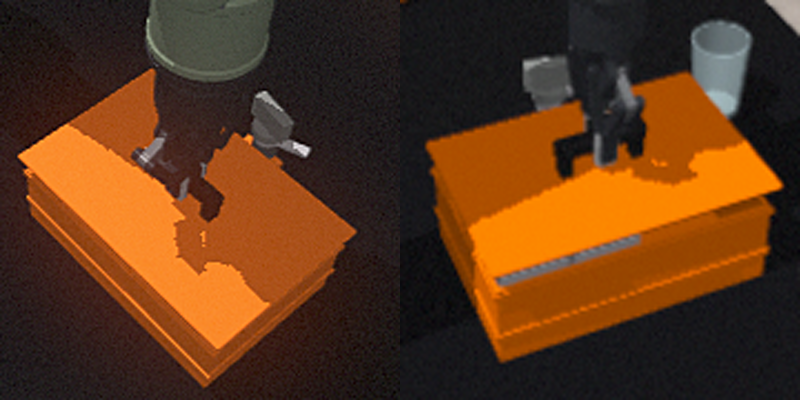

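The lid is aligned and level above the rim in both views. Lower it gently.

Call:
move_arm(
  jaw=[255,255,255,255,255],
  dp=[
    [0,0,0.01],
    [0,0,0.008],
    [0,0,0.004],
    [0,0,0.002],
    [0,0,0],
  ],
  rotation=[
    [0,0,0],
    [0,0,0],
    [0,0,0],
    [0,0,0],
    [0,0,0],
  ],
)

```text
clock: 40.55
position: [0.5701, 0.0197, 0.0728]
tool_rot: [-3.142, 0.0, -3.13]
force: [-0.6, -0.3, -2.4]
grip_width: 0.0147
```

Call:
move_arm(
  jaw=[255,255,255,255,255],
  dp=[
    [0,0,0.002],
    [0,0,0.001],
    [0,0,0.001],
    [0,0,0],
    [0,0,0],
  ],
  rotation=[
    [0,0,0],
    [0,0,0],
    [0,0,0],
    [0,0,0],
    [0,0,0],
  ],
)

```text
clock: 41.18
position: [0.5703, 0.0197, 0.0725]
tool_rot: [3.141, 0.001, -3.131]
force: [-20.9, -0.9, 60.0]
grip_width: 0.0151
```

Contact: the lid is on the rim at 0.0725, as expected. Back off and release.

Call:
move_arm(
  jaw=[255,255,200,120,120,120,120,120],
  dp=[
    [0,0,-0.003],
    [0,0,0],
    [0,0,0],
    [0,0,0],
    [0,0,0],
    [0,0,-0.02],
    [0,0,-0.05],
    [0,0,-0.05],
  ],
  rotation=[
    [0,0,0],
    [0,0,0],
    [0,0,0],
    [0,0,0],
    [0,0,0],
    [0,0,0],
    [0,0,0],
    [0,0,0],
  ],
)

```text
clock: 42.18
position: [0.57, 0.0196, 0.17]
tool_rot: [-3.142, 0.0, -3.13]
force: [-0.6, 0.2, 0.3]
grip_width: 0.0451
```

```bash
python3 - <<'E'
from plan import *
plan([(.568,.1455,.19,166,120,1),(.568,.1455,.16,166,120,1)],step=.045)
c=calibration("wrist");a=cv2.resize(grab_frame("wrist"),(440,330)); b=cv2.resize(grab_frame("side")[140:270,215:355],(355,330),interpolation=cv2.INTER_CUBIC)
cv2.imwrite("pics/i1.png",np.hstack([a,b]))
E
```

```text
from [0.57   0.0196 0.17  ] -179.35 t 42.17 w 0.0451
{"jaw":[120,120,120,120],"dp":[[0,0.052,-0.008],[0.005,0.053,-0.009],[0.009,0.051,-0.008],[0,0,0.037]],"rotation":[[0,0,0.027],[0,0,0.027],[0,0,0.027],[0,0,0]]}
```

View pics/i1.png

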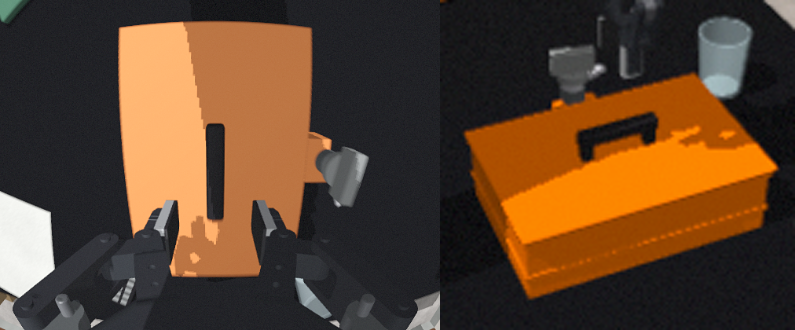

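The lid sits flush on the rim all round. Next, the knob.

Call:
move_arm(
  jaw=[120,120,120,120,120],
  dp=[
    [0,0.052,-0.008],
    [0.005,0.053,-0.009],
    [0.009,0.051,-0.008],
    [0,0,0],
    [0,0,0],
  ],
  rotation=[
    [0,0,0.027],
    [0,0,0.027],
    [0,0,0.027],
    [0,0,0],
    [0,0,0],
  ],
)

```text
clock: 42.9
position: [0.568, 0.1447, 0.1881]
tool_rot: [-3.141, 0.0, 2.899]
force: [-0.1, -1.3, -0.2]
grip_width: 0.0454
```

```bash
python3 - <<'E'
from h import *
s=bot.observe();print(s["position"],s["tool_rot"],s["qpos"][6])
c=calibration("wrist"); np.save("cal3.npy",c,allow_pickle=True)
im=grab_frame("wrist"); u,v=w2pix("wrist",(.568,.1455,.137),c); print(u,v)
x0,y0=int(u)-70,int(v)-55; print(x0,y0)
cr=im[max(y0,0):y0+150,x0:x0+200]; cv2.imwrite("pics/j1.png",cv2.resize(cr,None,fx=4,fy=4,interpolation=cv2.INTER_CUBIC))
E
```

```text
[0.56795582 0.14467793 0.18814815] [-3.14122065e+00  2.55278723e-04  2.89893614e+00] 1.0689404708358787
274.6822253625572 222.17252800009965
204 167
```

View pics/j1.png

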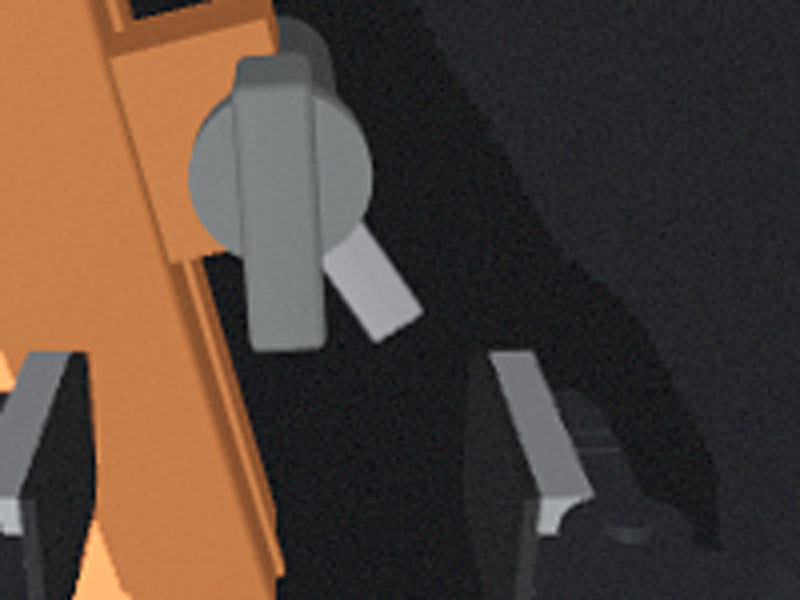

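```bash
python3 - <<'E'
from h import *
c=np.load("cal3.npy",allow_pickle=True).item()
f=lambda x,y,z:pix2w("wrist",204+(x+.5)/4-.5,167+(y+.5)/4-.5,z,c)
a,b=f(274.5,84,.137),f(287.5,348,.137); print(a,b,(a+b)/2,np.linalg.norm(a-b),np.degrees(np.arctan2(*(b-a)[1::-1])))
t=f(401,327,.094); d=t-(a+b)/2; print(t,np.degrees(np.arctan2(d[1],d[0])))
E
```

```text
[0.54360066 0.14979561 0.137     ] [0.59151671 0.14033633 0.137     ] [0.56755868 0.14506597 0.137     ] 0.048840817224574236 -11.167372515777908
[0.61130568 0.16101126 0.094     ] 20.026233624659866
```

Call:
move_arm(
  jaw=[120,120,120,120,120,255,255,255,255],
  dp=[
    [0,0,0.04],
    [0,0,0.045],
    [0,0,0.03],
    [0,0,0.005],
    [0,0,0],
    [0,0,0],
    [0,0,0],
    [0,0,0],
    [0,0,0],
  ],
  rotation=[
    [0,0,-0.015],
    [0,0,0],
    [0,0,0],
    [0,0,0],
    [0,0,0],
    [0,0,0],
    [0,0,0],
    [0,0,0],
    [0,0,0],
  ],
  squeeze=60,
)

```text
clock: 44.08
position: [0.5684, 0.145, 0.0929]
tool_rot: [3.141, 0.001, 2.945]
force: [-2.0, -2.6, 8.9]
grip_width: 0.0131
```

Call:
move_arm(
  jaw=[255,255,255,255,255,255,255,255,255,255],
  dp=[
    [0,0,0],
    [0,0,0],
    [0,0,0],
    [0,0,0],
    [0,0,0],
    [0,0,0],
    [0,0,0],
    [0,0,0],
    [0,0,0],
    [0,0,0],
  ],
  rotation=[
    [0,0,0.02],
    [0,0,0.04],
    [0,0,0.04],
    [0,0,0.04],
    [0,0,0.04],
    [0,0,0.04],
    [0,0,0.04],
    [0,0,0.04],
    [0,0,0.04],
    [0,0,0],
  ],
)

```text
clock: 45.32
position: [0.5681, 0.1447, 0.0929]
tool_rot: [3.141, 0.001, 1.875]
force: [-4.6, -5.4, 12.2]
grip_width: 0.0128
```

```bash
python3 -c "
from h import *
s=bot.observe();print(s['force'],s['moment'],s['grip_width'],s['qpos'][6],s['joint_efforts'][6])"
```

```text
[-4.5633278  -5.40560301 12.16263589] [-1.22663024  0.92660603 -0.02954493] 0.012753838061605068 0.29183629256546645 -1.437959186732769
```

Call:
move_arm(
  jaw=[255,255,255,255,255,255,255],
  dp=[
    [0,0,0],
    [0,0,0],
    [0,0,0],
    [0,0,0],
    [0,0,0],
    [0,0,0],
    [0,0,0],
  ],
  rotation=[
    [0,0,0.04],
    [0,0,0.04],
    [0,0,0.04],
    [0,0,0.04],
    [0,0,0.04],
    [0,0,0.02],
    [0,0,0],
  ],
)

```text
clock: 46.2
position: [0.5678, 0.1447, 0.0929]
tool_rot: [-3.142, 0.0, 1.185]
force: [-6.1, -4.9, 13.9]
grip_width: 0.0129
```

```bash
cat > m.py <<'E'
from h import *
s=bot.observe();print(s['clock'],'yaw',np.degrees(s['tool_rot'][2]),'F',s['force'],'M',s['moment'],s['grip_width'],s['joint_efforts'][6],s['position'])
E
python3 m.py
```

```text
46.2 yaw 67.89743464545455 F [-6.10183777 -4.94262615 13.85341155] M [-1.23947572  1.43493694 -0.0183698 ] 0.012933039232992171 -0.7348451390862465 [0.56781053 0.14468855 0.09285698]
```

Call:
move_arm(
  jaw=[255,255,255],
  dp=[
    [0,0,0],
    [0,0,0],
    [0,0,0],
  ],
  rotation=[
    [0,0,0.02],
    [0,0,0.02],
    [0,0,0],
  ],
)

```text
clock: 46.58
position: [0.5678, 0.1447, 0.0929]
tool_rot: [-3.141, 0.0, 1.059]
force: [-6.1, -4.9, 14.5]
grip_width: 0.0129
```

```bash
python3 m.py
```

```text
46.575 yaw 60.69045281739895 F [-6.14587681 -4.93017311 14.50251036] M [-1.20724301  1.59371256 -0.03875082] 0.012872502306527027 -0.7050068490207195 [0.56777655 0.1446993  0.09287322]
```

Call:
move_arm(
  jaw=[255,255,255],
  dp=[
    [0,0,0],
    [0,0,0],
    [0,0,0],
  ],
  rotation=[
    [0,0,0.015],
    [0,0,0.015],
    [0,0,0],
  ],
)

```text
clock: 46.95
position: [0.5677, 0.1447, 0.0929]
tool_rot: [-3.141, 0.0, 0.965]
force: [-7.5, -4.8, 14.9]
grip_width: 0.0124
```

```bash
python3 m.py
```

```text
46.95 yaw 55.312064214254775 F [-7.45172157 -4.78011756 14.88468037] M [-1.10945169  1.58257305  0.04565711] 0.012391775263439752 -0.5064698494970798 [0.56771683 0.1447255  0.09286751]
```

Call:
move_arm(
  jaw=[255,255],
  dp=[
    [0,0,0],
    [0,0,0],
  ],
  rotation=[
    [0,0,0.015],
    [0,0,0],
  ],
)

```text
clock: 47.2
position: [0.5677, 0.1448, 0.0929]
tool_rot: [-3.141, 0.0, 0.918]
force: [-7.7, -5.3, 15.2]
grip_width: 0.013
```

```bash
python3 m.py
```

```text
47.2 yaw 52.61630048125151 F [-7.69865969 -5.28088131 15.20103792] M [-1.12300345  1.59997215 -0.03904894] 0.013026864425080635 -0.4853341542184353 [0.56769433 0.14477404 0.09285086]
```

Call:
move_arm(
  jaw=[255,255],
  dp=[
    [0,0,0],
    [0,0,0],
  ],
  rotation=[
    [0,0,0.015],
    [0,0,0],
  ],
)

```text
clock: 47.45
position: [0.5677, 0.1448, 0.0929]
tool_rot: [-3.141, 0.0, 0.871]
force: [-8.4, -5.2, 14.2]
grip_width: 0.0129
```

```bash
python3 m.py; python3 -c "
from h import *
im=grab_frame('wrist'); cv2.imwrite('pics/k0.png',im)
cv2.imwrite('pics/k_scene.png',grab_frame('scene'))"
```

```text
47.45 yaw 49.91684207829695 F [-8.36722815 -5.20253302 14.1918371 ] M [-1.09373266  1.67270066 -0.03423465] 0.012893520829422977 -0.4858498089015484 [0.56769293 0.14479815 0.09287473]
```

Call:
move_arm(
  jaw=[255,255],
  dp=[
    [0,0,0],
    [0,0,0],
  ],
  rotation=[
    [0,0,0.015],
    [0,0,0],
  ],
)

```text
clock: 47.8
position: [0.5677, 0.1448, 0.0928]
tool_rot: [-3.141, 0.0, 0.824]
force: [-7.5, -4.4, 15.7]
grip_width: 0.0126
```

```bash
python3 m.py
```

```text
47.8 yaw 47.21674783699197 F [-7.53529383 -4.44429266 15.67158864] M [-1.08468863  1.72952232 -0.01221611] 0.01258050760453322 -0.4859982803463936 [0.5676808  0.1448056  0.09284857]
```

Call:
move_arm(
  jaw=[255,255],
  dp=[
    [0,0,0],
    [0,0,0],
  ],
  rotation=[
    [0,0,0.015],
    [0,0,0],
  ],
)

```text
clock: 48.05
position: [0.5677, 0.1448, 0.0929]
tool_rot: [-3.141, 0.0, 0.777]
force: [-8.8, -5.1, 16.1]
grip_width: 0.013
```

```bash
python3 m.py
```

```text
48.05 yaw 44.51713483461801 F [-8.79694005 -5.10813733 16.09406581] M [-1.12675991  1.70595381 -0.06404367] 0.01296037352240525 -0.4871191084384918 [0.56768526 0.14480078 0.09286566]
```

Call:
move_arm(
  jaw=[255,255,255,255],
  dp=[
    [0,0,0],
    [0,0,0],
    [0,0,0],
    [0,0,0],
  ],
  rotation=[
    [0,0,0.015],
    [0,0,0.015],
    [0,0,0],
    [0,0,0],
  ],
)

```text
clock: 48.55
position: [0.5676, 0.1448, 0.0929]
tool_rot: [-3.141, 0.0, 0.683]
force: [-8.4, -4.1, 14.5]
grip_width: 0.0129
```

```bash
python3 m.py; python3 - <<'E'
from h import *
im=grab_frame("scene"); cv2.imwrite("pics/l_scene.png",im)
hsv=cv2.cvtColor(im,cv2.COLOR_BGR2HSV)
c=np.array([.5677,.1450])
for z in (.094,):
  for a in range(-110,-40,5):
    print(a,[tuple(int(k) for k in hsv[tuple(int(round(q)) for q in w2pix("scene",(*(c+r*np.array([np.cos(np.radians(a)),np.sin(np.radians(a))])),z))[::-1]]) for r in (.028,.034,.040,.044)])
E
```

```text
48.55 yaw 39.156575075627906 F [-8.40886397 -4.09321878 14.53492456] M [-1.10971745  1.74849814 -0.03356554] 0.012856786523607368 0.007077690388541669 [0.56764947 0.14480695 0.09286643]  File "<stdin>", line 7
    print(a,[tuple(int(k) for k in hsv[tuple(int(round(q)) for q in w2pix("scene",(*(c+r*np.array([np.cos(np.radians(a)),np.sin(np.radians(a))])),z))[::-1]]) for r in (.028,.034,.040,.044)])
                                                                                                                                                           ^
SyntaxError: closing parenthesis ']' does not match opening parenthesis '('
```

```bash
python3 - <<'E'
from h import *
ims=[cv2.imread("pics/k_scene.png"),grab_frame("scene")]; cv2.imwrite("pics/l_scene.png",ims[1])
c=np.array([.5677,.1450])
for im in ims:
  hsv=cv2.cvtColor(im,cv2.COLOR_BGR2HSV); print()
  for a in range(-120,-40,6):
    row=[]
    for r in (.024,.030,.036,.042,.046):
      d=np.radians(a); u,v=w2pix("scene",(c[0]+r*np.cos(d),c[1]+r*np.sin(d),.094)); p=hsv[int(round(v)),int(round(u))]; row.append((int(p[1]),int(p[2])))
    print(a,row)
E
```

```text
-120 [(215, 255), (222, 140), (171, 61), (213, 255), (212, 253)]
-114 [(215, 255), (214, 255), (212, 255), (210, 255), (210, 251)]
-108 [(152, 246), (234, 255), (231, 250), (217, 252), (213, 250)]
-102 [(15, 219), (22, 216), (93, 237), (146, 243), (228, 252)]
-96 [(15, 209), (13, 210), (15, 210), (13, 222), (186, 222)]
-90 [(15, 209), (17, 210), (16, 205), (11, 216), (29, 125)]
-84 [(17, 212), (9, 163), (8, 219), (9, 216), (50, 102)]
-78 [(40, 114), (104, 132), (213, 165), (222, 172), (228, 161)]
-72 [(112, 75), (224, 255), (226, 254), (215, 255), (212, 254)]
-66 [(123, 85), (174, 155), (213, 247), (216, 253), (210, 251)]
-60 [(109, 89), (172, 141), (224, 166), (209, 254), (217, 251)]
-54 [(117, 85), (139, 92), (222, 178), (215, 237), (217, 252)]
-48 [(120, 85), (128, 96), (225, 181), (208, 174), (216, 255)]
-42 [(119, 88), (174, 116), (207, 182), (212, 178), (221, 180)]

-120 [(222, 255), (205, 147), (186, 59), (213, 255), (213, 254)]
-114 [(222, 255), (221, 255), (218, 255), (218, 255), (212, 251)]
-108 [(157, 244), (236, 255), (228, 250), (221, 252), (210, 251)]
-102 [(14, 216), (20, 214), (153, 246), (143, 245), (222, 253)]
-96 [(16, 210), (14, 212), (12, 212), (14, 221), (184, 220)]
-90 [(16, 210), (16, 207), (19, 206), (14, 216), (31, 123)]
-84 [(17, 215), (14, 161), (8, 216), (10, 214), (50, 102)]
-78 [(43, 106), (100, 133), (210, 166), (224, 171), (236, 160)]
-72 [(103, 79), (220, 255), (219, 255), (212, 255), (219, 253)]
-66 [(132, 77), (182, 153), (218, 247), (208, 253), (213, 251)]
-60 [(121, 78), (180, 142), (223, 166), (210, 254), (217, 251)]
-54 [(101, 91), (138, 87), (221, 179), (224, 235), (215, 252)]
-48 [(106, 89), (130, 96), (215, 180), (214, 168), (212, 255)]
-42 [(104, 81), (166, 117), (218, 181), (212, 255), (219, 228)]
```

The tongue is at about −91° over the lid, and it stayed there while the knob turned another 10.7°, so it is at its stop and the knob is slipping. Stop turning and release.

Call:
move_arm(
  jaw=[200,130,130,130,130,130,130,130,130,130],
  dp=[
    [0,0,0],
    [0,0,0],
    [0,0,0],
    [0,0,-0.02],
    [0,0,-0.05],
    [0,0,-0.06],
    [0,0,-0.06],
    [0,0,-0.05],
    [0,0,0],
    [0,0,0],
  ],
  rotation=[
    [0,0,0],
    [0,0,0],
    [0,0,0],
    [0,0,0],
    [0,0,0],
    [0,0,0],
    [0,0,0],
    [0,0,0],
    [0,0,0],
    [0,0,0],
  ],
)

```text
clock: 49.85
position: [0.5677, 0.1454, 0.2839]
tool_rot: [-3.141, 0.0, 0.684]
force: [0.2, -0.2, 0.2]
grip_width: 0.0415
```

```bash
python3 m.py; python3 - <<'E'
from h import *
a=cv2.resize(grab_frame("scene")[110:290,230:410],(400,400),interpolation=cv2.INTER_CUBIC); b=cv2.resize(grab_frame("side")[130:270,205:405],(400,280),interpolation=cv2.INTER_CUBIC)
cv2.imwrite("pics/z1.png",np.hstack([a,np.vstack([b,np.zeros((120,400,3),np.uint8)])]))
E
```

```text
49.85 yaw 39.17558427519991 F [ 0.17452463 -0.19236652  0.20023398] M [ 0.0247252  -0.00967455  0.04236746] 0.04146178189400053 -0.04918616730719805 [0.5676682  0.14539661 0.28389002]
```

View pics/z1.png

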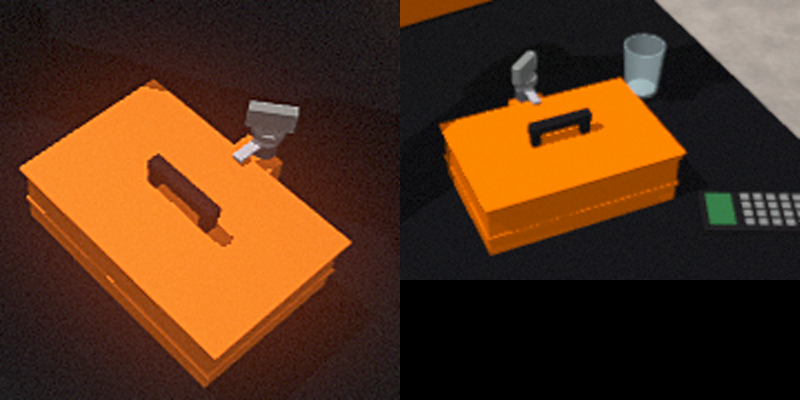

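The lid sits flush, the tongue is over its edge, and the beaker and calculator are undisturbed. Handing in.

```bash
python3 -c "
from h import *
print(workorder.job_done())"
```

```text
the job is handed in; nothing more can be done
None
```

The crate is packed, lidded and latched, and I handed the job in at about 50 s of the 208 s allowed.

**Packing:** This start had three steel weights, one core slice and one case. The weights lie flat on the crate floor, the slice lies on the middle weight, and the case is flat on top of the slice.

**Lid and latch:** The lid is seated on the rim. I turned the knob clockwise about 130°. The tongue stayed at about −91°, straight in over the lid, through the last 10.7° of that. From the images I put the total slip at 11–20°, well under a sixth of a turn.

**Last checks:** The final pictures show the lid flush, the tongue over its edge, the arm clear, and the beaker and calculator in place. I did not check the notebook in the final pictures, but no move went near it.

What disagreed or went wrong:
- **Fingertip position:** The fingertips sit about 22 mm short of the stated tool point. My first two grasps closed above or on top of a weight; I corrected the height from the force reading and guarded descents.
- **Displaced weight:** One weight was found shifted about 4 cm inside the crate after I placed it. It was still flat on the floor, so I left it.
- **Lid contact:** Seating the lid pressed with about 60 N at the wrist for a moment. That is under the 120 N wrist limit, and the load went through the fingers gripping the handle. I backed off at once.
- **Torque reading:** The wrist torque was too noisy to show the slip, so I relied on the images instead.

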